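Set up the folding display stand and load the crystal points

ROBOT

A 6-joint arm with a two-finger parallel gripper is mounted at the origin on a cart in front of the work surface, level with it; the furniture and walls round the work are solid. World frame = base frame: x ahead of the robot, y to its left, z up, the work surface at z = 0. Lengths are in mm, angles in rad, forces in N, time in s.
With the tool pointing down it reaches from about 250 to 775 mm from the base axis. Payload 4 kg.
Tool frame: the origin (TCP) lies midway between the tips of the shut fingers; the grasp point (between the pads) lies ctrl.grasp_offset behind it (ctrl.grasp_offset is the distance from the TCP to the grasp point, in mm); z points along the fingers, x is the direction in which the jaws open and shut, and the axes are right-handed (so a half turn about z gives the same grasp; the last joint's range is limited). The gripper opens to 85 mm and grips with 20 to 120 N. Pads are 22 mm wide; open, the fingers measure 114 mm over their backs; the gripper's body (76 mm by 85 mm) begins 54 mm behind the grasp point. The pads swing forward as they close: fully open they stand 13 mm farther back than shut.
Start: joints at [1, 0.087, 1.371, -0, 1.684, -0.103], TCP at [248.019, 490.922, 231.341] pointing down, gripper open.
Joint ranges: [-3.1, 3.1], [-0.76, 2.03], [0.27, 2.55], [-1.08, 4.22], [0.17, 2.65], [-2.57, 2.57]. Speed limits (rad/s): [2.79, 2.79, 3.14, 3.14, 3.14, 3.14].

INTERFACE

Orientations are given as a rotation vector (axis times angle).
In Python, from rig import ctrl gives the robot as it stands.
- The arm moves only by the tool carry_out, never from a script. Its arguments are lists of equal length, an entry for each row: "offset": the shift along the tool's x, y, z in mm, a list of three; "angular": the turn, a rotation vector about the tool's x, y, z in rad, a list of three; "fingers": the opening in per cent of the stroke, from 0 (shut) to 100 (fully open). In form: {"offset": [[tx, ty, tz], ...], "angular": [[rx, ry, rz], ...], "fingers": [fingers, ...]}. A call has 1 to 8 rows; each row shifts and turns the commanded pose from where the row before left it, along the tool's axes as they then stand; what a row does not reach is not made up. A row lasts 1/12 s, in which the tool goes at most 41.7 mm and 7.16 degrees, less where a joint would pass 70% of its speed; a pose out of reach is approached as far as the arm can. A call with a gripper value outside its range is refused whole. The fingers move at their own pace and stop on an object; the grip force is fixed at half the most. Time passes only in rows, so rows that do not move let the fingers close. It gives the time, the measured TCP pose, the force and the opening at its end, in the units of the state.
- ctrl.read_state(): the state, without advancing time (a new reading comes with each control period).
- ctrl.get_image(name): name is "scene" or "top" or "wrist"; returns a dict with "image" (420x560x3 uint8, blue, green, red), "fx", "fy", "cx", "cy" (pixels), "eye" and "attitude" of the camera in the world; the wrist camera has in their place "tool_from_camera" (4x4, takes a point from camera to tool coordinates, whose origin is the TCP and whose axes are the tool frame's). Camera axes: x right, y down, z forward; pixel columns grow to the right and rows downward; lengths in mm; the calibration is good to about 2 mm. The wrist camera is an equidistant fisheye: a pixel r from the principal point sees the ray r / f radians off the axis. A picture is of the moment at which its call begins: read the wrist's pose just before it. There is no depth.
- ctrl.finish_job(): hands the job in, once; it reports no verdict.
The state is a dict: "time": time; "joint_positions": joint angles; "joint_vel": joint speeds; "effort": joint torques, N m; "eef_pos": TCP position; "tool_rot": TCP orientation; "ft_force": force on the tool from outside, world axes, zero at the start; "moment": the same for the moment, N m; "grip_width": finger opening in mm.
Only numpy, scipy, OpenCV 4.12 (cv2) and the standard library are available. Lean on these libraries where they do the work, as an engineer would, in place of code of your own. Each camera call takes 0.05 s, during which the arm holds its last target. There are 200 camera calls.

TASK

Set up the crystal display stand: swing its folding prop leg up and over until it rests against its stop, then push the sliding ledge fully home towards it, then turn the cam lever through its quarter turn to its stop to lock the ledge. After that lay every crystal point that lies on the desk on the stand, one to a bay in any order, foot on the ledge between the dividers and lying back along the prop with its tip up, and leave the label roll, marker and palm stone where they are.

Things in the scene. Friction and masses are not known exactly. Their poses are not given: they have to be found in the camera images.
- stand: folding plywood display stand, fixed on the desk. Base plate 240 x 310 x 12 mm, from x = -130 to +110 mm; origin on the desk surface below the middle of the prop's hinge line; x axis to the back of the stand (away from the robot at yaw 0), y axis to the left along the hinge. It carries the prop panel, the sliding ledge and, on the ledge's apron, the cam lever.
- prop (a joint): angle (rad) of the folding prop leg, a wooden panel hinged along stand y. 0: folded flat forward (to stand -x); pi/2: upright; 2.443: over the top against its stop, leaning back at 40 deg above the horizontal, towards stand +x. Starts half folded (0.95 to 1.3), leaning forward over the ledge: push the face that looks at the robot. Stiff hinge (0.16 N m), stays where left.
- prop_axis (a point): middle of the prop's hinge line, 18 mm above the desk, in the middle of the panel's thickness; turns with the panel. Its x axis lies along the panel, pointing from the free edge to the hinge.
- prop_edge (a point): middle of the prop's free edge. The panel is 134 mm long from hinge to free edge, 286 mm wide and 8 mm thick; against its stop the free edge is 104 mm above the desk.
- ledge (a joint): travel (m) of the sliding ledge along stand +x: 0 fully out to the front, 0.040 fully home against its stop, its seat then meeting the opened prop. Starts at 0 to 0.012; stiff (9 N), stays where left. 290 mm wide: a flat apron (top 20 mm above the desk), an upright wall behind it (20 to 62 mm above the desk) to push on, and behind that a sloping seat, square to the opened prop.
- ledge_front (a point): middle of the front face of the ledge's upright wall, 40 mm above the desk; with the ledge home it lies 32 mm in front of (stand -x of) the hinge line. The cam lever stands in front of the wall's middle, so push beside it, about 70 mm to one side.
- cam (a joint): angle (rad) of the cam lever that locks the ledge, on a vertical pivot on the apron 38 mm in front of the wall's front face, y = 0. 0: points to the front (stand -x), unlocked; turns anticlockwise seen from above; pi/2: against its stop, points to the right (stand -y), locked. Starts at 0 to 0.3. Friction 0.04 N m (under 1 N at the knob), stays where left.
- cam_axis (a point): pivot of the cam lever, on the apron's top, 20 mm above the desk; it travels with the ledge.
- cam_knob (a point): top of the lever's upright round black knob, 14 mm in diameter, 50 mm from the pivot, its top 49 mm above the desk; the lever arm (12 mm wide) reaches 29 mm, the pivot boss (26 mm diameter) 30 mm above the desk.
- bay0 (a point): leftmost (+y) bay of the ledge, at stand y = 104 mm, 54 mm wide between 14 mm thick divider blocks that rise 17 mm from the seat along the panel. The point lies on the seat, mid-bay, where the middle of a crystal's foot belongs: with ledge home and prop open, 24 mm from the hinge line along the panel and 17 mm off its surface. Travels with the ledge.
- bay1 (a point): second from left bay of the ledge, at stand y = 35 mm, 56 mm wide between 14 mm thick divider blocks that rise 17 mm from the seat along the panel. The point lies on the seat, mid-bay, where the middle of a crystal's foot belongs: with ledge home and prop open, 24 mm from the hinge line along the panel and 17 mm off its surface. Travels with the ledge.
- bay2 (a point): third from left bay of the ledge, at stand y = -35 mm, 56 mm wide between 14 mm thick divider blocks that rise 17 mm from the seat along the panel. The point lies on the seat, mid-bay, where the middle of a crystal's foot belongs: with ledge home and prop open, 24 mm from the hinge line along the panel and 17 mm off its surface. Travels with the ledge.
- bay3 (a point): rightmost (-y) bay of the ledge, at stand y = -104 mm, 54 mm wide between 14 mm thick divider blocks that rise 17 mm from the seat along the panel. The point lies on the seat, mid-bay, where the middle of a crystal's foot belongs: with ledge home and prop open, 24 mm from the hinge line along the panel and 17 mm off its surface. Travels with the ledge.
- point_amethyst: purple and white crystal point, 125 mm long: six-sided shaft with a flat foot, tip taper from 90 mm on; 46 mm across edges (own x), 36 mm across flats (own y). Origin: middle of the foot; own z runs from foot to tip; the axis is about 18 mm above what it lies on. Starts lying on a flat on the desk, tip roughly away from the robot; 0.33 kg, balance point 49 mm from the foot. May be absent.
- point_clear: whitish clear crystal point, 140 mm long: six-sided shaft with a flat foot, tip taper from 95 mm on; 40 mm across edges (own x), 34 mm across flats (own y). Origin: middle of the foot; own z runs from foot to tip; the axis is about 17 mm above what it lies on. Starts lying on a flat on the desk, tip roughly away from the robot; 0.31 kg, balance point 53 mm from the foot. May be absent.
- point_obsid: black crystal point, 110 mm long: six-sided shaft with a flat foot, tip taper from 65 mm on; 33 mm across edges (own x), 31 mm across flats (own y). Origin: middle of the foot; own z runs from foot to tip; the axis is about 15 mm above what it lies on. Starts lying on a flat on the desk, tip roughly away from the robot; 0.22 kg, balance point 40 mm from the foot. May be absent.
- point_smoky: smoky brown crystal point, 100 mm long: six-sided shaft with a flat foot, tip taper from 73 mm on; 36 mm across edges (own x), 32 mm across flats (own y). Origin: middle of the foot; own z runs from foot to tip; the axis is about 16 mm above what it lies on. Starts lying on a flat on the desk, tip roughly away from the robot; 0.17 kg, balance point 40 mm from the foot. May be absent.
- label_roll: bystander: white label roll lying flat, 74 mm across, 30 mm high. Origin: centre of the underside.
- marker: bystander: white and blue marker pen lying on the desk, 135 mm long (own y), 17 mm thick. Origin: underside, middle.
- palm_septar: bystander: brown and yellow palm stone, 52 x 64 x 21 mm. Origin: centre of the underside.

How it is judged (in metres and radians):
On the way, in this order (a step that is already met when the one before it is completed fails the run):
1. the prop leg is swung over to its stop (value of joint prop above 2.38 rad), for 0.2 s.
2. the ledge is pushed fully home (value of joint ledge above 0.0365 m), for 0.2 s.
3. the cam lever is turned to its locked stop (value of joint cam above 1.45 rad), for 0.2 s.
4. every crystal point lies in a bay of the stand ((distance between point_amethyst and bay0 below 0.018 m or distance between point_amethyst and bay1 below 0.018 m or distance between point_amethyst and bay2 below 0.018 m or distance between point_amethyst and bay3 below 0.018 m) and angle between the z axis of each of point_amethyst, point_clear, point_obsid, point_smoky and the x axis of prop_axis, either way round below 0.2 rad and (distance between point_clear and bay0 below 0.018 m or distance between point_clear and bay1 below 0.018 m or distance between point_clear and bay2 below 0.018 m or distance between point_clear and bay3 below 0.018 m) and (distance between point_obsid and bay0 below 0.018 m or distance between point_obsid and bay1 below 0.018 m or distance between point_obsid and bay2 below 0.018 m or distance between point_obsid and bay3 below 0.018 m) and (distance between point_smoky and bay0 below 0.018 m or distance between point_smoky and bay1 below 0.018 m or distance between point_smoky and bay2 below 0.018 m or distance between point_smoky and bay3 below 0.018 m)), for 0.2 s.
At the end, for the whole second after the job is handed in: The prop is within 0.06 rad of its stop, the ledge within 3.5 mm of home, the cam lever within 0.12 rad of its locked stop; every crystal point present has the middle of its foot within 18 mm of a bay's seat point and its long axis within 0.2 rad of the prop panel, and is at rest (all of step 4 and value of joint prop above 2.38 rad and value of joint ledge above 0.0365 m and value of joint cam above 1.45 rad and linear speed of each of point_amethyst, point_clear, point_obsid, point_smoky below 0.03 m/s); the robot touches nothing.
It fails at once if the label roll is pushed away from its place (more than 40 mm) (distance of label_roll from where it was at the start of the episode above 0.04 m).
It fails at once if the marker is pushed away from its place (more than 40 mm) (distance of marker from where it was at the start of the episode above 0.04 m).
It fails at once if the palm stone is pushed away from its place (more than 40 mm) (distance of palm_septar from where it was at the start of the episode above 0.04 m).
Of point_amethyst, point_clear, point_obsid, point_smoky only 3 to 4 are there at a start; the rules pass over those that are not, and their reading is None.
At some moment in a run one of point_amethyst, point_clear, point_obsid, point_smoky may be knocked a few centimetres aside while the robot is not near it.
It also fails if it takes over 210 s, if anything falls off the work surface, if the arm or the gripper's body presses on something with over 40 N, if the wrist force passes 120 N, or if a joint passes its speed limit or range.

## Working session

There is one attempt and no reset: what is moved stays moved. The work goes in short steps, Python scripts to look and compute and a tool call to move; the robot and the scene stay as the last step left them, time stands still between calls to the robot, and variables do not carry over. Pictures are saved under pics/ and viewed, about 12 in all and at most 16, crops included, and the job is handed in when it is done.

Besides the shell and the picture viewer there is one more tool, called after "Request:" by a JSON object that holds its "api" and its "payload", one argument or row to a line. carry_out: Moves the arm, as the interface text tells. Its arguments: {"type":"object","properties":{"offset":{"type":"array"},"angular":{"type":"array"},"fingers":{"type":"array"}},"required":["offset","angular","fingers"]}

```bash
ls; mkdir -p pics
cat > h.py <<'E'
import numpy as np,cv2
from scipy.spatial.transform import Rotation as R
from rig import ctrl
def ray(c,u,v):
    A=np.array(c['attitude'])
    A=A if A.shape==(3,3) else R.from_rotvec(A.ravel()).as_matrix()
    return np.array(c['eye']),A@np.array([(u-c['cx'])/c['fx'],(v-c['cy'])/c['fy'],1])
def onz(c,u,v,z):
    e,d=ray(c,u,v); return e+d*(z-e[2])/d[2]
def proj(c,p):
    A=np.array(c['attitude']); A=A if A.shape==(3,3) else R.from_rotvec(A.ravel()).as_matrix()
    q=A.T@(np.array(p)-np.array(c['eye'])); return q[0]/q[2]*c['fx']+c['cx'],q[1]/q[2]*c['fy']+c['cy']
E
python3 - <<'E'
from h import *
for n in('top','scene'):
    c=ctrl.get_image(n); cv2.imwrite(f'pics/{n}0.png',c['image']); np.save(f'{n}0.npy',c,allow_pickle=True)
    print(n,{k:v for k,v in c.items() if k!='image'})
print(ctrl.read_state(),ctrl.grasp_offset)
E
```

```text
pics
top {'fx': 468.3777407375062, 'fy': 468.3777407375062, 'cx': 274.738479579471, 'cy': 208.89471401090108, 'eye': array([ 443.3039973 ,  -65.90957358, 1235.38963818]), 'attitude': array([-2.18844686,  2.16746973, -0.07750215])}
scene {'fx': 501.0219705761325, 'fy': 501.0219705761325, 'cx': 273.4036243476004, 'cy': 209.67044246699214, 'eye': array([-415.64523959, -565.15414726, 1330.41559656]), 'attitude': array([-2.14710314,  1.27557232, -0.47011528])}
{'time': 0.1, 'joint_positions': array([ 9.99881889e-01,  8.79189357e-02,  1.37213010e+00, -9.59581494e-07,
        1.68358932e+00, -1.03115191e-01]), 'joint_vel': array([-0.00020473, -0.0008529 , -0.00512565,  0.00116873, -0.0001919 ,
        0.00033225]), 'effort': array([ 2.01004412e-03, -3.53017581e+01, -3.14218426e+01, -1.40834895e-04,
        7.93866639e-03, -9.47388301e-07]), 'eef_pos': array([247.77525955, 490.52320505, 230.2217975 ]), 'tool_rot': array([ 2.67506393,  1.64561607, -0.00289427]), 'ft_force': array([ 0.08716059, -0.1208193 ,  0.27445535]), 'moment': array([-0.01605677,  0.04399199,  0.02785776]), 'grip_width': 85.5632093844587} 18.700000000000003
```

View pics/top0.png

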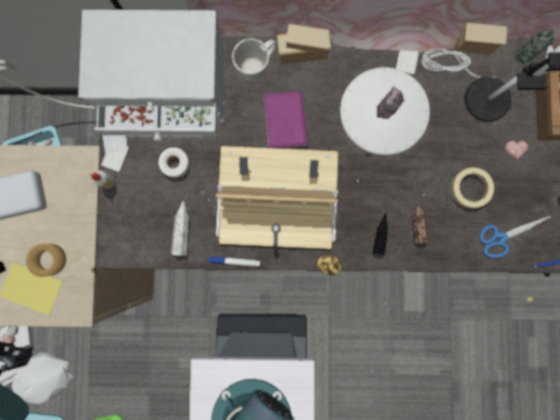

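View pics/scene0.png

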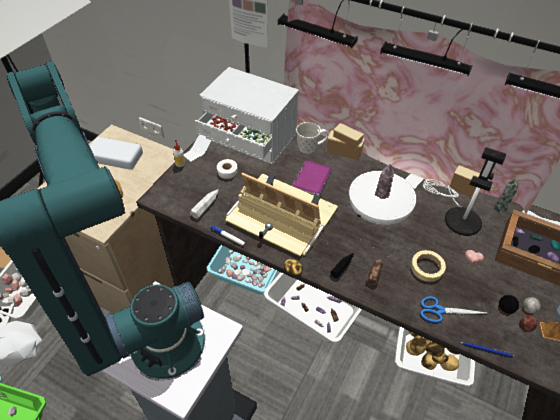

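The top view shows the stand at about (277,197) px, the clear point at (180,230), obsidian at (382,235) and smoky at (419,227). No amethyst lies on the desk: the purple cluster on the plate stands upright, so it is decor. Next I'll zoom in to measure.

Run:
```python
from h import *
c=np.load('top0.npy',allow_pickle=True).item()
im=c['image'][140:280,150:450]
a=cv2.resize(im,None,fx=2.66,fy=2.66,interpolation=cv2.INTER_CUBIC)
cv2.imwrite('pics/t1.png',a)
hsv=cv2.cvtColor(c['image'],cv2.COLOR_BGR2HSV)
def blob(name,m,box,z):
    u0,v0,u1,v1=box; k=np.zeros_like(m);k[v0:v1,u0:u1]=m[v0:v1,u0:u1]
    n,l,s,ce=cv2.connectedComponentsWithStats(k); i=1+np.argmax(s[1:,4]); ys,xs=np.where(l==i)
    P=np.array([onz(c,x,y,z)[:2] for x,y in zip(xs,ys)]); mu=P.mean(0)
    w,V=np.linalg.eigh(np.cov((P-mu).T)); d=V[:,1]*np.sign(V[0,1]); t=(P-mu)@d; n_=np.array([-d[1],d[0]]); s_=(P-mu)@n_
    print(name,len(P),'mean',mu.round(),'ang',np.degrees(np.arctan2(d[1],d[0])).round(1),'len',t.min().round(),t.max().round(),'wid',s_.min().round(),s_.max().round(),'foot',(mu+d*t.min()+n_*(s_.min()+s_.max())/2*0).round(),'tip',(mu+d*t.max()).round())
H,S,V=cv2.split(hsv)
g=V.astype(int)
blob('clear',((V>110)&(S<70)).astype(np.uint8),(165,195,196,262),17)
print('desk V', V[200:240,350:365].mean(), V[225:240,380:384].mean(), V[215:235,416:423].mean(), S[200:240,350:365].mean(), S[215:235,416:423].mean())
blob('obs',(V<30).astype(np.uint8),(368,205,398,262),15)
blob('smoky',((S>85)&(V>50)).astype(np.uint8),(405,200,435,255),16)
```

```text
clear 709 mean [478. 190.] ang -3.6 len -63.0 79.0 wid -21.0 20.0 foot [416. 194.] tip [558. 185.]
desk V 75.31 25.916666666666668 106.87142857142857 31.935 74.97142857142858
obs 245 mean [ 465. -332.] ang -9.5 len -38.0 51.0 wid -12.0 13.0 foot [ 428. -326.] tip [ 515. -340.]
smoky 4 mean [ 519. -429.] ang -1.6 len -3.0 3.0 wid -1.0 2.0 foot [ 516. -429.] tip [ 521. -429.]
```

View pics/t1.png

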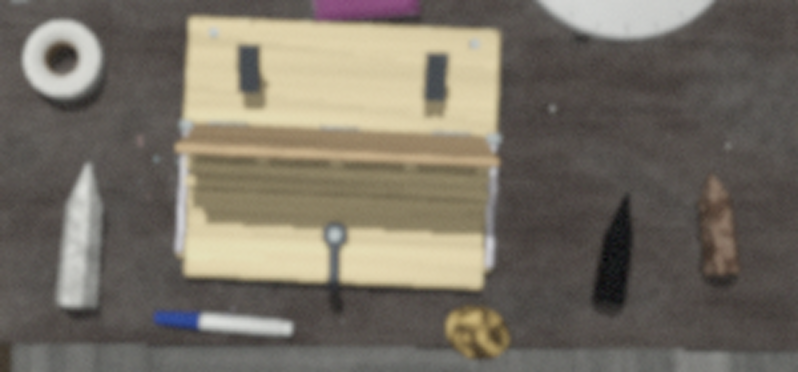

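The crop shows the plate corners at TL (190,17), TR (500,30), BR (485,290) and BL (185,277). The cam pivot is near (335,235) and its knob near (335,300). The clear point runs from foot (78,307) to tip (89,163), obsidian from (608,305) to (627,197), and smoky from (720,277) to (714,178).

Run:
```python
from h import *
c=np.load('top0.npy',allow_pickle=True).item()
f=lambda u,v,z:onz(c,150+u/2.66,140+v/2.66,z)[:2]
C={k:f(*p,12) for k,p in dict(TL=(190,17),TR=(500,30),BR=(485,290),BL=(185,277)).items()}
for k,v in C.items(): print(k,v.round())
ey=(C['TL']-C['TR']+C['BL']-C['BR']); yaw=np.arctan2(-ey[0],ey[1]); 
ex=(C['TL']-C['BL']+C['TR']-C['BR']); yaw2=np.arctan2(ex[1],ex[0])
print('yaw deg',np.degrees([yaw,yaw2]),'sizes',[np.linalg.norm(C[a]-C[b]).round() for a,b in('TL TR'.split(),'BL BR'.split(),'TL BL'.split(),'TR BR'.split())])
m=sum(C.values())/4; e=np.array([np.cos(yaw),np.sin(yaw)]); print('origin',(m+10*e).round(1))
for n,p,z in(('pivot',(335,235),30),('knob',(335,300),49),('edgeL',(177,147),130),('edgeR',(498,161),130),
 ('clearF',(78,307),17),('clearT',(89,163),17),('obsF',(608,305),15),('obsT',(627,197),15),('smF',(720,277),16),('smT',(714,178),16),('roll',(62,60),15),('palm',(477,332),10),('markL',(155,318),8),('markR',(293,328),8)): print(n,f(*p,z).round())
```

```text
TL [704.  86.]
TR [ 694. -222.]
BR [ 436. -207.]
BL [446.  86.]
yaw deg [-1.92706542 -1.65037836] sizes [np.float64(309.0), np.float64(294.0), np.float64(258.0), np.float64(258.0)]
origin [579.9 -64.6]
pivot [488. -60.]
knob [425. -61.]
edgeL [561.  81.]
edgeR [ 551. -205.]
clearF [416. 190.]
clearT [557. 182.]
obsF [ 423. -327.]
obsT [ 528. -346.]
smF [ 451. -436.]
smT [ 548. -431.]
roll [659. 212.]
palm [ 395. -200.]
markL [405. 116.]
markR [397. -20.]
```

```bash
cat >> h.py <<'E'
from scipy.spatial.transform import Slerp
YAW=np.radians(-1.9); O=np.array([589,-64.5,0])
S=lambda x,y,z:O+R.from_rotvec([0,0,YAW]).apply([x,y,z])
def tool(yaw=YAW,tilt=0,dx=0):  # tool x = left of heading, tilted forward
    return R.from_rotvec([0,0,yaw])*R.from_matrix(np.array([[0,1,0],[1,0,0],[0,0,-1]]).T)*R.from_rotvec([-tilt,0,0])
def plan(p,q,frm=None,maxmm=38):
    s=ctrl.read_state()
    p0,q0=frm or (np.array(s['eef_pos']),R.from_rotvec(s['tool_rot']))
    p=np.array(p,float); w=(q0.inv()*q).as_rotvec()
    n=max(1,int(np.ceil(max(np.linalg.norm(p-p0)/maxmm,np.linalg.norm(w)/.12))))
    sl=Slerp([0,1],R.concatenate([q0,q])); off=[]
    for i in range(n):
        off.append((sl(i/n).inv().apply((p-p0)/n)).round(1).tolist())
    print('rows',n,'turn/row',(w/n).round(4).tolist()); print(off)
    return p,q
E
python3 - <<'E'
from h import *
a=plan(S(-90,0,230),tool());
E
```

```text
rows 16 turn/row [-0.0, 0.0001, -0.0272]
[[-23.7, 29.6, 0.1], [-24.5, 28.9, 0.1], [-25.3, 28.2, 0.1], [-26.0, 27.5, 0.1], [-26.8, 26.8, 0.0], [-27.5, 26.1, 0.0], [-28.2, 25.3, 0.0], [-28.9, 24.6, 0.0], [-29.5, 23.8, 0.0], [-30.2, 23.0, 0.0], [-30.8, 22.1, 0.0], [-31.4, 21.3, 0.0], [-31.9, 20.4, 0.0], [-32.5, 19.5, 0.0], [-33.0, 18.7, 0.0], [-33.5, 17.8, 0.0]]
```

Request:
{"api": "carry_out", "payload": {
  "offset": [
    [-24, 30, 0],
    [-24.5, 29, 0],
    [-25, 28, 0],
    [-26, 27.5, 0],
    [-27, 27, 0],
    [-27.5, 26, 0],
    [-28, 25, 0],
    [-29, 24.5, 0]
  ],
  "angular": [
    [0, 0, -0.027],
    [0, 0, -0.027],
    [0, 0, -0.027],
    [0, 0, -0.027],
    [0, 0, -0.027],
    [0, 0, -0.027],
    [0, 0, -0.027],
    [0, 0, -0.027]
  ],
  "fingers": [0, 0, 0, 0, 0, 0, 0, 0]
}}

```text
time: 0.77
eef_pos: [373.3, 213.0, 230.9]
tool_rot: [-2.481, -1.927, 0.0]
ft_force: [0.5, -0.3, -0.4]
grip_width: -0.1
```

Request:
{"api": "carry_out", "payload": {
  "offset": [
    [-29.5, 24, 0],
    [-30, 23, 0],
    [-31, 22, 0],
    [-31.5, 21, 0],
    [-32, 20.5, 0],
    [-32.5, 19.5, 0],
    [-33, 18.5, 0],
    [-33.5, 18, 0]
  ],
  "angular": [
    [0, 0, -0.027],
    [0, 0, -0.027],
    [0, 0, -0.027],
    [0, 0, -0.027],
    [0, 0, -0.027],
    [0, 0, -0.027],
    [0, 0, -0.027],
    [0, 0, -0.027]
  ],
  "fingers": [0, 0, 0, 0, 0, 0, 0, 0]
}}

```text
time: 1.43
eef_pos: [498.5, -63.6, 230.8]
tool_rot: [-2.259, -2.182, 0.0]
ft_force: [-0.4, 0.3, -0.6]
grip_width: -0.1
```

```bash
cat >> h.py <<'E'
def wray(c,pose,u,v):
    T=np.array(c['tool_from_camera']); x,y=(u-c['cx'])/c['fx'],(v-c['cy'])/c['fy']; r=np.hypot(x,y)
    d=np.array([np.sin(r)*x/r,np.sin(r)*y/r,np.cos(r)]); p,q=pose
    return p+q.apply(T[:3,3]),q.apply(T[:3,:3]@d)
def wz(c,pose,u,v,z):
    e,d=wray(c,pose,u,v); return e+d*(z-e[2])/d[2]
def snap(tag):
    s=ctrl.read_state(); pose=(np.array(s['eef_pos']),R.from_rotvec(s['tool_rot'])); c=ctrl.get_image('wrist')
    np.save(tag+'.npy',(c,pose[0],pose[1].as_rotvec()),allow_pickle=True) if 0 else __import__('pickle').dump((c,pose[0],pose[1].as_rotvec()),open(tag+'.pkl','wb'))
    cv2.imwrite(f'pics/{tag}.png',c['image']); print(s['time'],pose[0].round(1),s['tool_rot'].round(3)); return c,pose
def load(tag):
    c,p,r=__import__('pickle').load(open(tag+'.pkl','rb')); return c,(p,R.from_rotvec(r))
E
python3 - <<'E'
from h import *
c,p=snap('w1'); print(c['fx'],c['cx'],c['cy'],np.round(c['tool_from_camera'],2))
E
```

```text
1.4333 [498.5 -63.6 230.8] [-2.259 -2.182  0.   ]
325.19226210127806 283.4402108505024 210.0937280841367 [[   1.     -0.     -0.     -0.2 ]
 [   0.      0.96    0.28  -71.07]
 [   0.     -0.28    0.96 -142.73]
 [   0.      0.      0.      1.  ]]
```

View pics/w1.png

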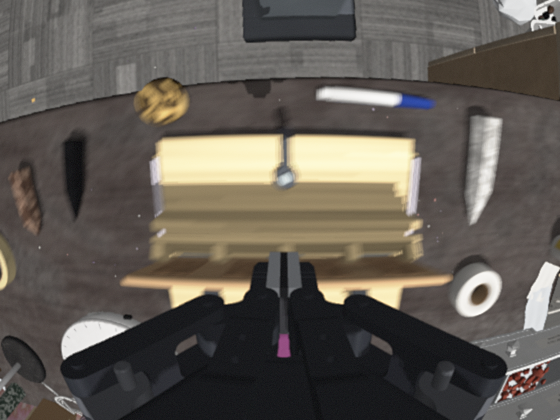

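The wrist view shows the cam pivot at (286,177) and the knob at about (284,118). The apron front runs along row 137 and the prop's free edge along about row 285.

Run:
```python
from h import *
c,p=load('w1')
inv=lambda w:R.from_rotvec([0,0,-YAW]).apply(w-O)
for n,u,v,z in(('pivot',286,177,30),('knob',284,118,49),('knobbase',284,128,25),('apFL',413,137,20),('apFR',160,139,20),('edgeR',125,281,146),('edgeL',448,281,146)):
    w=wz(c,p,u,v,z); print(n,w.round(),'stand',inv(w).round())
```

```text
pivot [491. -61.  30.] stand [-98.  -0.  30.]
knob [428. -61.  49.] stand [-161.   -2.   49.]
knobbase [438. -62.  25.] stand [-151.   -2.   25.]
apFL [449.  85.  20.] stand [-145.  145.   20.]
apFR [ 442. -202.   20.] stand [-143. -143.   20.]
edgeR [ 553. -204.  146.] stand [ -31. -140.  146.]
edgeL [563.  77. 146.] stand [-30. 141. 146.]
```

Request:
{"api": "carry_out", "payload": {
  "offset": [
    [0, 10, 38],
    [0, 10, 38],
    [0, 0, 38],
    [0, 0, 6],
    [0, 10, 0],
    [0, 10, 0],
    [0, 10, 0],
    [0, 10, 0]
  ],
  "angular": [
    [0, 0, 0],
    [0, 0, 0],
    [0, 0, 0],
    [0, 0, 0],
    [0, 0, 0],
    [0, 0, 0],
    [0, 0, 0],
    [0, 0, 0]
  ],
  "fingers": [0, 0, 0, 0, 0, 0, 0, 0]
}}

```text
time: 2.15
eef_pos: [561.3, -64.2, 115.0]
tool_rot: [2.257, 2.178, 0.005]
ft_force: [-0.8, 0.1, 1.5]
grip_width: 0.2
```

Request:
{"api": "carry_out", "payload": {
  "offset": [
    [0, 10, 0],
    [0, 10, 0],
    [0, 10, 0],
    [0, 10, 0],
    [0, 10, 1],
    [0, 10, 3],
    [0, 10, 4],
    [0, 6, 4]
  ],
  "angular": [
    [0, 0, 0],
    [0, 0, 0],
    [0, 0, 0],
    [0, 0, 0],
    [0, 0, 0],
    [0, 0, 0],
    [0, 0, 0],
    [0, 0, 0]
  ],
  "fingers": [0, 0, 0, 0, 0, 0, 0, 0]
}}

```text
time: 2.82
eef_pos: [636.3, -66.7, 99.6]
tool_rot: [2.259, 2.18, 0.002]
ft_force: [-0.8, 0.4, 0.5]
grip_width: 0.4
```

Request:
{"api": "carry_out", "payload": {
  "offset": [
    [0, 5, 4],
    [0, 5, 4],
    [0, 4, 4],
    [0, 3, 3]
  ],
  "angular": [
    [0, 0, 0],
    [0, 0, 0],
    [0, 0, 0],
    [0, 0, 0]
  ],
  "fingers": [0, 0, 0, 0]
}}

```text
time: 3.15
eef_pos: [651.7, -67.2, 83.8]
tool_rot: [-2.261, -2.181, -0.0]
ft_force: [0.1, -0.2, 0.4]
grip_width: 0.1
```

Run:
```python
from h import *
c=ctrl.get_image('scene'); im=c['image'][150:270,170:370]
cv2.imwrite('pics/s2.png',cv2.resize(im,None,fx=4,fy=4,interpolation=cv2.INTER_CUBIC))
for y in(140,-140):
  for a in(2.443,2.3,2.15):
    print(y,a,[((u-170)*4,(v-150)*4) for u,v in [proj(c,S(-134*np.cos(a),y,18+134*np.sin(a)))]])
```

```text
140 2.443 [(np.float64(378.66813362313906), np.float64(29.48602485744209))]
140 2.3 [(np.float64(370.5857640067252), np.float64(27.18816767295641))]
140 2.15 [(np.float64(360.79276296366675), np.float64(27.935601795730463))]
-140 2.443 [(np.float64(666.0564353434675), np.float64(148.0118080261093))]
-140 2.3 [(np.float64(660.6409600238919), np.float64(146.87105798574544))]
-140 2.15 [(np.float64(653.5300651181924), np.float64(148.99270307328163))]
```

View pics/s2.png

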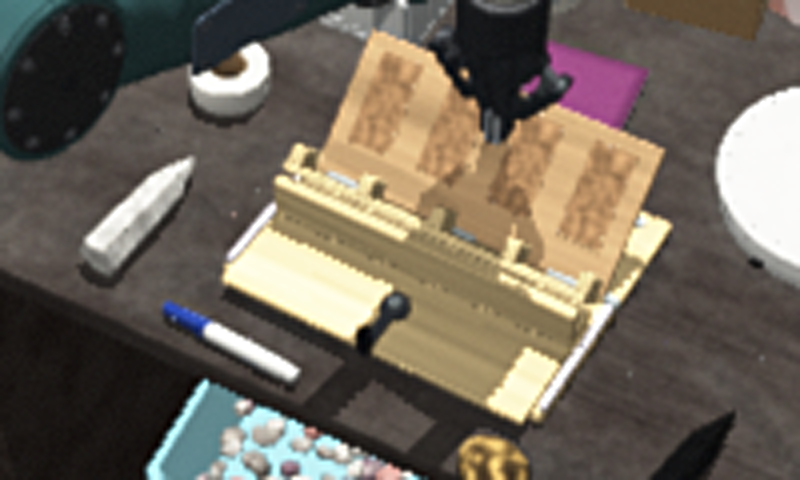

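The prop's edge corners at (377,30) and (664,150) match the stop angle of 2.443. I'll press a little further to confirm contact.

Request:
{"api": "carry_out", "payload": {
  "offset": [
    [0, 2.5, 3],
    [0, 2.5, 3],
    [0, 0, 0]
  ],
  "angular": [
    [0, 0, 0],
    [0, 0, 0],
    [0, 0, 0]
  ],
  "fingers": [0, 0, 0]
}}

```text
time: 3.45
eef_pos: [653.2, -67.3, 81.6]
tool_rot: [-2.257, -2.178, 0.008]
ft_force: [-15.3, 1.4, 15.0]
grip_width: 0.0
```

Request:
{"api": "carry_out", "payload": {
  "offset": [
    [0, -10, -30],
    [10, -30, -30],
    [20, -30, 0],
    [20, -35, 0],
    [20, -35, 20],
    [0, -18, 38],
    [0, 0, 38],
    [0, 0, 0]
  ],
  "angular": [
    [0, 0, 0],
    [0, 0, 0],
    [0, 0, 0],
    [0, 0, 0],
    [0, 0, 0],
    [0, 0, 0],
    [0, 0, 0],
    [0, 0, 0]
  ],
  "fingers": [0, 0, 0, 0, 0, 0, 0, 0]
}}

```text
time: 4.12
eef_pos: [497.5, 7.2, 35.4]
tool_rot: [-2.252, -2.174, 0.015]
ft_force: [-1.9, -0.8, -1.0]
grip_width: -0.1
```

Request:
{"api": "carry_out", "payload": {
  "offset": [
    [0, 7, 0],
    [0, 7, 0],
    [0, 7, 0],
    [0, 7, 0],
    [0, 7, 0],
    [0, 5, 0]
  ],
  "angular": [
    [0, 0, 0],
    [0, 0, 0],
    [0, 0, 0],
    [0, 0, 0],
    [0, 0, 0],
    [0, 0, 0]
  ],
  "fingers": [0, 0, 0, 0, 0, 0]
}}

```text
time: 4.62
eef_pos: [545.0, 4.5, 44.6]
tool_rot: [-2.259, -2.179, 0.004]
ft_force: [-8.9, 0.9, 1.9]
grip_width: -0.0
```

Request:
{"api": "carry_out", "payload": {
  "offset": [
    [0, 3, 0],
    [0, 3, 0],
    [0, 2, 0],
    [0, 0, 0]
  ],
  "angular": [
    [0, 0, 0],
    [0, 0, 0],
    [0, 0, 0],
    [0, 0, 0]
  ],
  "fingers": [0, 0, 0, 0]
}}

```text
time: 4.95
eef_pos: [550.6, 4.3, 44.6]
tool_rot: [-2.256, -2.176, 0.01]
ft_force: [-15.3, 0.5, 6.6]
grip_width: 0.1
```

Request:
{"api": "carry_out", "payload": {
  "offset": [
    [0, 2, 0],
    [0, 2, 0],
    [0, 2, 0],
    [0, 0, 0]
  ],
  "angular": [
    [0, 0, 0],
    [0, 0, 0],
    [0, 0, 0],
    [0, 0, 0]
  ],
  "fingers": [0, 0, 0, 0]
}}

```text
time: 5.28
eef_pos: [550.6, 4.3, 44.6]
tool_rot: [-2.248, -2.17, 0.026]
ft_force: [-30.5, 0.9, 18.0]
grip_width: 0.1
```

Request:
{"api": "carry_out", "payload": {
  "offset": [
    [0, -20, 0],
    [0, -30, 0],
    [-10, -30, 3],
    [-10, 0, 3],
    [0, 0, 0],
    [0, 0, 0]
  ],
  "angular": [
    [0, 0, 0],
    [0, 0, 0],
    [0, 0, 0],
    [0, 0, 0],
    [0, 0, 0],
    [0, 0, 0]
  ],
  "fingers": [0, 0, 0, 0, 0, 0]
}}

```text
time: 5.78
eef_pos: [481.7, -13.8, 39.5]
tool_rot: [2.259, 2.176, 0.007]
ft_force: [1.2, -0.7, 0.8]
grip_width: 0.0
```

Run:
```python
from h import *
p=ctrl.read_state()['eef_pos']; print(p.round(1), R.from_rotvec([0,0,-YAW]).apply(p-O).round(1))
c,p=snap('w2')
```

```text
[481.7 -13.8  39.5] [-108.9   47.1   39.5]
5.7833 [481.7 -13.8  39.5] [2.259 2.176 0.007]
```

View pics/w2.png

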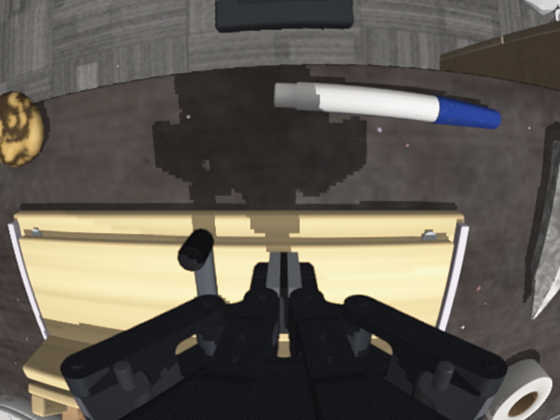

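The knob shows at about (190,253) for its top and (202,237) for its base, and the lever still points to the front.

Run:
```python
from h import *
c,p=load('w2')
for u,v,z in((190,254,49),(202,237,49),(202,237,25),(210,300,29)): print(R.from_rotvec([0,0,-YAW]).apply(wz(c,p,u,v,z)-O).round(1))
```

```text
[-120.3    3.7   49. ]
[-128.8   10.3   49. ]
[-119.4    3.6   25. ]
[-82.8   5.3  29. ]
```

Request:
{"api": "carry_out", "payload": {
  "offset": [
    [0, -11, 3],
    [-12, 0, 0],
    [-13, 0, 0],
    [-12, -2, 0],
    [-12, -2, 0],
    [-12, 2, 0],
    [-10, 4, 0],
    [-9, 5, 0]
  ],
  "angular": [
    [0, 0, 0],
    [0, 0, 0],
    [0, 0, 0],
    [0, 0, 0],
    [0, 0, 0],
    [0, 0, 0],
    [0, 0, 0],
    [0, 0, 0]
  ],
  "fingers": [0, 0, 0, 0, 0, 0, 0, 0]
}}

```text
time: 6.5
eef_pos: [472.7, -93.8, 34.3]
tool_rot: [2.26, 2.181, 0.001]
ft_force: [0.1, 0.0, -0.4]
grip_width: 0.3
```

Request:
{"api": "carry_out", "payload": {
  "offset": [
    [-6, 6, 0],
    [-6, 8, 0],
    [-4, 8, 0],
    [0, 4, 0],
    [0, 3, 0],
    [0, 0, 0]
  ],
  "angular": [
    [0, 0, 0],
    [0, 0, 0],
    [0, 0, 0],
    [0, 0, 0],
    [0, 0, 0],
    [0, 0, 0]
  ],
  "fingers": [0, 0, 0, 0, 0, 0]
}}

```text
time: 7.0
eef_pos: [500.6, -109.7, 33.8]
tool_rot: [2.26, 2.181, 0.001]
ft_force: [0.2, 0.3, -0.1]
grip_width: -0.1
```

Request:
{"api": "carry_out", "payload": {
  "offset": [
    [0, 3, 0],
    [0, 3, 0],
    [0, 2, 0],
    [0, 0, 0]
  ],
  "angular": [
    [0, 0, 0],
    [0, 0, 0],
    [0, 0, 0],
    [0, 0, 0]
  ],
  "fingers": [0, 0, 0, 0]
}}

```text
time: 7.33
eef_pos: [502.1, -109.6, 33.3]
tool_rot: [-2.252, -2.175, 0.015]
ft_force: [-16.2, -0.4, 10.9]
grip_width: -0.2
```

Run:
```python
from h import *
c,p=snap('w3')
```

```text
7.3333 [ 502.1 -109.6   33.3] [-2.252 -2.175  0.015]
```

View pics/w3.png

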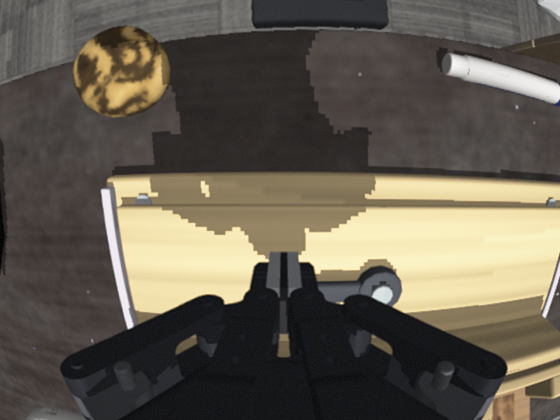

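The lever now lies sideways pointing to the stand's right (-y), with 16 N of reaction at its stop, so it is locked. Next are the crystals, starting with obsidian.

Request:
{"api": "carry_out", "payload": {
  "offset": [
    [0, -20, 0],
    [0, -10, -35],
    [0, -5, -38],
    [0, 0, -30]
  ],
  "angular": [
    [0, 0, 0],
    [0, 0, 0],
    [0, 0, 0],
    [0, 0, 0]
  ],
  "fingers": [0, 0, 0, 30]
}}

```text
time: 7.72
eef_pos: [471.8, -108.2, 138.6]
tool_rot: [2.26, 2.181, 0.001]
ft_force: [1.2, -1.2, 0.8]
grip_width: 10.6
```

Run:
```python
from h import *
print(ctrl.read_state()['eef_pos'])
plan([464,-350,170],tool(0))
```

```text
[ 471.78912952 -108.24919578  138.55100274]
rows 7 turn/row [0.0001, -0.0, -0.0051]
[[-34.6, 0.1, -4.5], [-34.6, -0.1, -4.5], [-34.6, -0.2, -4.5], [-34.6, -0.4, -4.5], [-34.5, -0.6, -4.5], [-34.5, -0.8, -4.5], [-34.5, -0.9, -4.5]]
```

Request:
{"api": "carry_out", "payload": {
  "offset": [
    [-34.5, 0, -4],
    [-34.5, 0, -4],
    [-34.5, 0, -4],
    [-34.5, 0, -4],
    [-34.5, 0, -4],
    [-34.5, 0, -4],
    [-34.5, 0, -4],
    [0, 0, 0]
  ],
  "angular": [
    [0, 0, -0.005],
    [0, 0, -0.005],
    [0, 0, -0.005],
    [0, 0, -0.005],
    [0, 0, -0.005],
    [0, 0, -0.005],
    [0, 0, -0.005],
    [0, 0, 0]
  ],
  "fingers": [100, 100, 100, 100, 100, 100, 100, 100]
}}

```text
time: 8.38
eef_pos: [467.5, -356.1, 165.4]
tool_rot: [2.225, 2.212, -0.004]
ft_force: [-0.0, 0.4, 0.1]
grip_width: 85.2
```

Run:
```python
from h import *
c,p=snap('w4')
```

```text
8.3833 [ 467.5 -356.1  165.4] [ 2.225  2.212 -0.004]
```

View pics/w4.png

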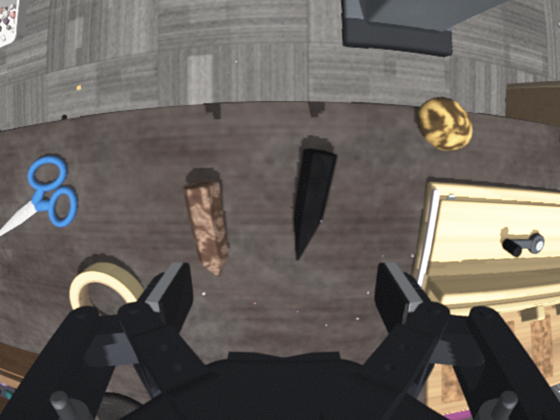

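The wrist view shows obsidian from foot (319,152) to tip (299,258) and smoky from foot (202,187) to tip (216,273).

Run:
```python
from h import *
c,p=load('w4')
for n,(f,t,z,g) in dict(obs=((319,152),(299,258),15,42),sm=((202,186),(216,273),16,43)).items():
    F=wz(c,p,*f,z*1.6); T=wz(c,p,*t,z); d=(T-F)[:2]; L=np.hypot(*d); d/=L
    G=T[:2]-d*((110 if n=='obs' else 100)-g)
    print(n,F.round(),T.round(),'L',L.round(1),'yaw',np.arctan2(d[1],d[0]).round(3),'G',G.round(1))
    if n=='obs': a=plan([*G,70],tool(np.arctan2(d[1],d[0])));
```

```text
obs [ 427. -326.   24.] [ 532. -343.   15.] L 106.3 yaw -0.156 G [ 464.6 -332. ]
rows 3 turn/row [0.0004, 0.0003, 0.0506]
[[7.0, -1.1, 31.6], [7.0, -1.4, 31.6], [6.9, -1.8, 31.6]]
sm [ 456. -431.   26.] [ 549. -427.   16.] L 92.8 yaw 0.046 G [ 491.7 -429.6]
```

Request:
{"api": "carry_out", "payload": {
  "offset": [
    [7, -1, 32],
    [8, -1, 32],
    [9, -2, 32],
    [0, 0, 36],
    [0, 0, 29],
    [0, 0, 0]
  ],
  "angular": [
    [0, 0, 0.05],
    [0, 0, 0.05],
    [0, 0, 0.051],
    [0, 0, 0],
    [0, 0, 0],
    [0, 0, 0]
  ],
  "fingers": [75, 75, 75, 75, 75, 75]
}}

```text
time: 8.93
eef_pos: [460.9, -320.5, -3.5]
tool_rot: [-2.371, -2.039, 0.002]
ft_force: [-1.5, 1.9, -1.1]
grip_width: 64.3
```

Request:
{"api": "carry_out", "payload": {
  "offset": [
    [0, 0, 0],
    [0, 0, 0],
    [0, 0, 0],
    [0, 0, 0],
    [0, 0, 0],
    [0, 0, 0]
  ],
  "angular": [
    [0, 0, 0],
    [0, 0, 0],
    [0, 0, 0],
    [0, 0, 0],
    [0, 0, 0],
    [0, 0, 0]
  ],
  "fingers": [0, 0, 0, 0, 0, 0]
}}

```text
time: 9.43
eef_pos: [467.1, -327.6, 7.4]
tool_rot: [2.379, 2.042, 0.002]
ft_force: [0.1, 0.1, 6.7]
grip_width: 27.1
```

The grip at 27 mm is narrower than the 33 mm edges and there is an upward force, so the pads have caught too high. I'll reopen, go lower and regrip.

Request:
{"api": "carry_out", "payload": {
  "offset": [
    [0, 0, 0],
    [0, 0, 0],
    [-2, -3, 3],
    [0, 0, 3],
    [0, 0, 0]
  ],
  "angular": [
    [0, 0, 0],
    [0, 0, 0],
    [0, 0, 0],
    [0, 0, 0],
    [0, 0, 0]
  ],
  "fingers": [75, 75, 75, 75, 75]
}}

```text
time: 9.85
eef_pos: [460.9, -327.0, -3.5]
tool_rot: [-2.382, -2.045, 0.0]
ft_force: [-0.4, 0.3, 0.1]
grip_width: 63.9
```

Request:
{"api": "carry_out", "payload": {
  "offset": [
    [0, 0, 0],
    [0, 0, 0],
    [0, 0, 0],
    [0, 0, 0],
    [0, 0, 0],
    [0, 0, 0]
  ],
  "angular": [
    [0, 0, 0],
    [0, 0, 0],
    [0, 0, 0],
    [0, 0, 0],
    [0, 0, 0],
    [0, 0, 0]
  ],
  "fingers": [0, 0, 0, 0, 0, 0]
}}

```text
time: 10.35
eef_pos: [463.0, -328.2, -0.1]
tool_rot: [2.381, 2.045, 0.002]
ft_force: [-1.2, 1.4, 7.3]
grip_width: 27.7
```

Request:
{"api": "carry_out", "payload": {
  "offset": [
    [0, 0, -15],
    [0, 0, -30],
    [0, 0, -35],
    [0, 0, -35],
    [0, 0, 0]
  ],
  "angular": [
    [0, 0, 0],
    [0, 0, 0],
    [0, 0, 0],
    [0, 0, 0],
    [0, 0, 0]
  ],
  "fingers": [0, 0, 0, 0, 0]
}}

```text
time: 10.77
eef_pos: [465.4, -330.5, 121.4]
tool_rot: [2.372, 2.037, 0.004]
ft_force: [1.4, -1.8, -0.2]
grip_width: 27.8
```

Run:
```python
from h import *
c,p=snap('w5')
```

```text
10.7667 [ 465.4 -330.5  121.4] [2.372 2.037 0.004]
```

View pics/w5.png

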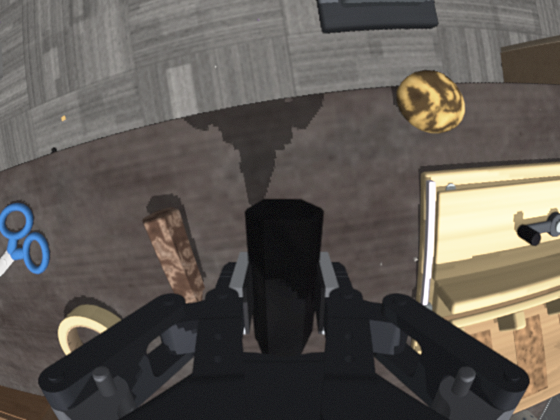

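Obsidian is held cleanly and aligned with the tool. Its foot face is centred near (285,221).

```bash
cat >> h.py <<'E'
def tgt(y,fd,h,du,dn,off):   # foot centre at bay seat + du along panel, axis 'off' from surface + dn
    u=np.array([np.cos(.698),0,np.sin(.698)]); n=np.array([-np.sin(.698),0,np.cos(.698)])
    P=np.array([0,y,18])+u*(24+du+fd)+n*(4+off+dn-h)
    return S(*P)
def inhand(tag,u,v,h):
    c,p=load(tag); e,d=wray(c,(np.zeros(3),R.identity()),u,v); return e+d*(-h-e[2])/d[2]
E
python3 - <<'E'
from h import *
print(inhand('w5',285,221,15),inhand('w5',285,201,0),inhand('w5',285,241,30))
fd=-inhand('w5',285,221,15)[1]
a=plan(tgt(-35,fd,15,20,70,15.5),tool(YAW,.698))
b=plan(tgt(-35,fd,15,12,3,15.5),a[1],a)
print(a[0],b[0])
E
```

```text
[  0.27756026 -29.01976628 -15.        ] [  0.32291473 -33.63047452   0.        ] [  0.23315051 -26.10392473 -30.        ]
rows 7 turn/row [-0.0984, 0.0067, -0.0159]
[[35.3, 13.6, -0.7], [35.1, 14.2, 1.0], [34.8, 14.6, 2.6], [34.6, 14.8, 4.3], [34.3, 14.8, 6.0], [34.0, 14.7, 7.7], [33.7, 14.4, 9.3]]
rows 2 turn/row [0.0, 0.0, 0.0]
[[-0.0, -4.0, 33.5], [-0.0, -4.0, 33.5]]
[595.89754312 -99.7480681  122.00545111] [ 632.80821625 -100.97252124   65.53330822]
```

Run:
```python
from h import *
c,p=load('w5'); g=c['image'].max(2)
print([(r,int(g[r,278:292].mean())) for r in range(190,300,3)])
print([(x,int(g[228:234,x].mean())) for x in range(236,334,4)])
im=c['image'][180:340,200:370].astype(float); im=np.clip(im*5,0,255).astype(np.uint8)
cv2.imwrite('pics/w5b.png',cv2.resize(im,None,fx=3.5,fy=3.5))
```

```text
[(190, 86), (193, 84), (196, 84), (199, 31), (202, 15), (205, 15), (208, 15), (211, 14), (214, 16), (217, 16), (220, 20), (223, 18), (226, 17), (229, 18), (232, 17), (235, 17), (238, 17), (241, 16), (244, 17), (247, 16), (250, 16), (253, 17), (256, 16), (259, 18), (262, 16), (265, 17), (268, 16), (271, 16), (274, 16), (277, 16), (280, 19), (283, 21), (286, 24), (289, 26), (292, 27), (295, 27), (298, 28)]
[(236, 92), (240, 92), (244, 91), (248, 12), (252, 14), (256, 15), (260, 12), (264, 18), (268, 18), (272, 16), (276, 17), (280, 18), (284, 18), (288, 17), (292, 19), (296, 18), (300, 19), (304, 20), (308, 17), (312, 17), (316, 14), (320, 14), (324, 83), (328, 78), (332, 76)]
```

View pics/w5b.png

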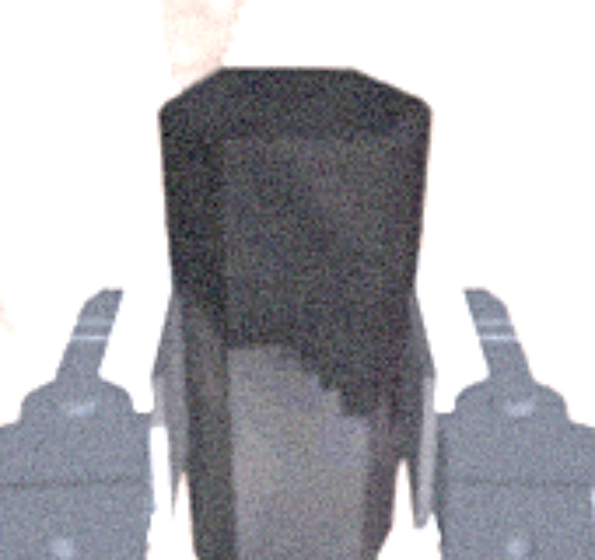

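The stretched crop puts the foot face between rows 199 and 219, so the foot is about 31 mm from the TCP. I'll seat it by contact force.

Run:
```python
from h import *
a=plan(tgt(-35,31,8,20,70,15.5),tool(YAW,.698),maxmm=34)
b=plan(tgt(-35,31,8,10,10,15.5),a[1],a)
print(a[0],b[0])
```

```text
rows 8 turn/row [-0.0861, 0.0059, -0.0139]
[[30.8, 11.6, -1.4], [30.7, 12.1, -0.2], [30.5, 12.5, 1.0], [30.3, 12.7, 2.3], [30.1, 12.9, 3.6], [29.9, 13.0, 4.9], [29.7, 12.9, 6.2], [29.5, 12.7, 7.4]]
rows 2 turn/row [0.0, 0.0, 0.0]
[[0.0, -5.0, 30.0], [0.0, -5.0, 30.0]]
[592.91749006 -99.64920956 128.64102467] [ 623.80041379 -100.67370165   76.24641198]
```

Request:
{"api": "carry_out", "payload": {
  "offset": [
    [31, 11.5, -6],
    [30.5, 12, -5],
    [30.5, 12.5, 1],
    [30.5, 12.5, 2],
    [30, 13, 4],
    [30, 13, 6],
    [29.5, 13, 9],
    [29.5, 12.5, 11]
  ],
  "angular": [
    [-0.086, 0.006, -0.014],
    [-0.086, 0.006, -0.014],
    [-0.086, 0.006, -0.014],
    [-0.086, 0.006, -0.014],
    [-0.086, 0.006, -0.014],
    [-0.086, 0.006, -0.014],
    [-0.086, 0.006, -0.014],
    [-0.086, 0.006, -0.014]
  ],
  "fingers": [0, 0, 0, 0, 0, 0, 0, 0]
}}

```text
time: 11.48
eef_pos: [592.8, -96.1, 124.8]
tool_rot: [1.853, 1.789, 0.651]
ft_force: [1.0, 0.7, -2.7]
grip_width: 28.0
```

Request:
{"api": "carry_out", "payload": {
  "offset": [
    [0, -3, 20],
    [0, -3, 20],
    [0, -3, 10],
    [0, 0, 0]
  ],
  "angular": [
    [0, 0, 0],
    [0, 0, 0],
    [0, 0, 0],
    [0, 0, 0]
  ],
  "fingers": [0, 0, 0, 0]
}}

```text
time: 11.82
eef_pos: [617.3, -97.3, 78.4]
tool_rot: [1.858, 1.793, 0.648]
ft_force: [-0.4, -0.7, -3.2]
grip_width: 28.1
```

```bash
cat >> h.py <<'E'
def where(y,fd,h,off):
    s=ctrl.read_state(); q=tool(YAW,.698); e=q.inv().apply(s['eef_pos']-tgt(y,fd,h,0,0,off))
    print('tool-frame past seat: x %.1f  du %.1f  dn(above) %.1f'%(e[0],e[1],-e[2]),'rot err',(R.from_rotvec(s['tool_rot']).inv()*q).as_rotvec().round(3),'F tool',q.inv().apply(s['ft_force']).round(1),'w',round(s['grip_width'],1),'t',s['time'])
E
python3 -c "
from h import *
where(-35,31,8,15.5)"
```

```text
tool-frame past seat: x 3.1  du 6.3  dn(above) 15.9 rot err [-0.015 -0.008 -0.005] F tool [-0.7 -2.3  2.2] w 28.1 t 11.8167
```

Request:
{"api": "carry_out", "payload": {
  "offset": [
    [-3, 1, 4],
    [0, 0, 4],
    [0, 0, 3],
    [0, 0, 0]
  ],
  "angular": [
    [-0.015, -0.008, -0.005],
    [0, 0, 0],
    [0, 0, 0],
    [0, 0, 0]
  ],
  "fingers": [0, 0, 0, 0]
}}

```text
time: 12.15
eef_pos: [625.8, -101.6, 73.7]
tool_rot: [1.84, 1.779, 0.65]
ft_force: [-0.3, -0.3, -2.8]
grip_width: 27.8
```

```bash
python3 -c "
from h import *
where(-35,31,8,15.5)
c,p=snap('w6')"
```

```text
tool-frame past seat: x -0.9  du 9.9  dn(above) 6.7 rot err [0.004 0.002 0.   ] F tool [-0.3 -2.   1.9] w 27.8 t 12.15
12.15 [ 625.8 -101.6   73.7] [1.84  1.779 0.65 ]
```

View pics/w6.png

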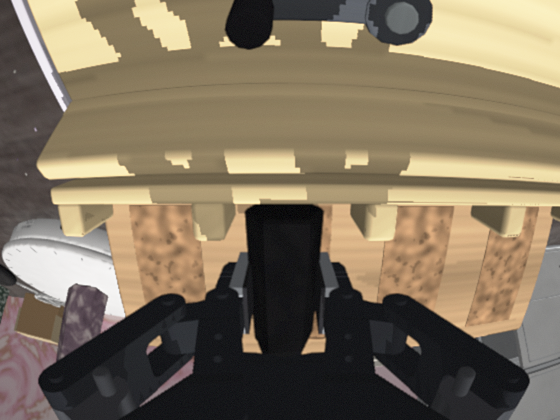

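The crystal is over bay 2, between the dividers whose inner edges are at columns 235 and 357. Its centre at 285 is about 4 mm too far to image left. I'll lower it to contact.

Request:
{"api": "carry_out", "payload": {
  "offset": [
    [3.5, -2, 2],
    [0, -3, 2],
    [0, -2, 0],
    [0, 0, 0]
  ],
  "angular": [
    [0, 0, 0],
    [0, 0, 0],
    [0, 0, 0],
    [0, 0, 0]
  ],
  "fingers": [0, 0, 0, 0]
}}

```text
time: 12.53
eef_pos: [624.9, -98.0, 68.9]
tool_rot: [1.836, 1.775, 0.654]
ft_force: [3.3, 0.8, 0.4]
grip_width: 27.9
```

```bash
python3 -c "
from h import *
where(-35,31,8,15.5)"
```

```text
tool-frame past seat: x 2.7  du 6.1  dn(above) 3.7 rot err [0.01  0.002 0.001] F tool [0.9 2.7 1.8] w 27.9 t 12.5333
```

Request:
{"api": "carry_out", "payload": {
  "offset": [
    [0, 0, 2],
    [0, 0, 2],
    [0, -1, 2],
    [0, 0, 0]
  ],
  "angular": [
    [0, 0, 0],
    [0, 0, 0],
    [0, 0, 0],
    [0, 0, 0]
  ],
  "fingers": [0, 0, 0, 0]
}}

```text
time: 12.87
eef_pos: [628.8, -99.0, 64.3]
tool_rot: [1.835, 1.774, 0.653]
ft_force: [3.7, 0.9, 5.5]
grip_width: 27.5
```

```bash
python3 -c "
from h import *
where(-35,31,8,15.5)"
```

```text
tool-frame past seat: x 1.9  du 6.1  dn(above) -2.4 rot err [0.011 0.004 0.001] F tool [ 1.   6.4 -1.8] w 27.5 t 12.8667
```

Request:
{"api": "carry_out", "payload": {
  "offset": [
    [0, 0, 2],
    [0, 0, 2],
    [0, 0, 0]
  ],
  "angular": [
    [0, 0, 0],
    [0, 0, 0],
    [0, 0, 0]
  ],
  "fingers": [0, 0, 0]
}}

```text
time: 13.12
eef_pos: [631.4, -99.1, 61.2]
tool_rot: [1.834, 1.774, 0.653]
ft_force: [3.1, 0.6, 5.4]
grip_width: 27.9
```

```bash
python3 -c "
from h import *
where(-35,31,8,15.5)"
```

```text
tool-frame past seat: x 1.8  du 6.1  dn(above) -6.3 rot err [0.011 0.004 0.001] F tool [ 0.7  5.8 -2.1] w 27.9 t 13.1167
```

Request:
{"api": "carry_out", "payload": {
  "offset": [
    [0, 0, 1.5],
    [0, 0, 0],
    [0, 0, 0],
    [0, 0, 0]
  ],
  "angular": [
    [0, 0, 0],
    [0, 0, 0],
    [0, 0, 0],
    [0, 0, 0]
  ],
  "fingers": [0, 0, 55, 55]
}}

```text
time: 13.45
eef_pos: [629.1, -97.8, 56.1]
tool_rot: [1.84, 1.781, 0.649]
ft_force: [-1.1, 0.1, -0.1]
grip_width: 46.9
```

Request:
{"api": "carry_out", "payload": {
  "offset": [
    [0, 0, -15],
    [0, 0, -30],
    [0, 0, -35],
    [0, 0, -30],
    [0, 0, 0]
  ],
  "angular": [
    [0, 0, 0],
    [0, 0, 0],
    [0, 0, 0],
    [0, 0, 0],
    [0, 0, 0]
  ],
  "fingers": [60, 60, 70, 80, 80]
}}

```text
time: 13.87
eef_pos: [558.6, -96.1, 146.0]
tool_rot: [1.833, 1.774, 0.653]
ft_force: [0.6, 0.1, 0.7]
grip_width: 68.2
```

Run:
```python
from h import *
c,p=snap('w7')
s=ctrl.get_image('scene'); im=s['image'][150:270,170:370]
A=cv2.resize(im,None,fx=2.8,fy=2.8,interpolation=cv2.INTER_CUBIC); B=c['image'][100:400]
B=cv2.resize(B,(560,300)); A=cv2.resize(A,(450,270))
out=np.zeros((572,560,3),np.uint8); out[:270,:450]=A; out[272:572]=B
cv2.imwrite('pics/m1.png',out)
a=plan([455,-429.6,150],tool(.046))
```

```text
13.8667 [558.6 -96.1 146. ] [1.833 1.774 0.653]
rows 10 turn/row [0.0704, 0.0031, -0.0076]
[[-33.7, -6.5, -6.5], [-33.7, -7.2, -6.2], [-33.6, -7.9, -5.7], [-33.5, -8.5, -5.3], [-33.4, -9.1, -4.7], [-33.3, -9.7, -4.2], [-33.2, -10.2, -3.6], [-33.2, -10.7, -2.9], [-33.1, -11.1, -2.3], [-33.0, -11.5, -1.6]]
```

View pics/m1.png

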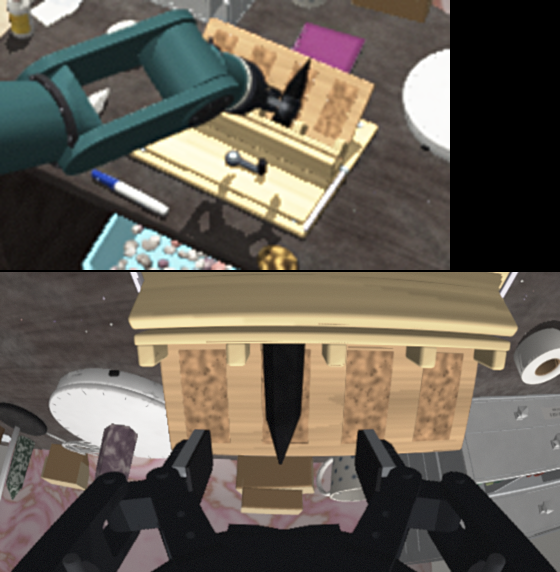

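Obsidian lies properly in bay 2. Smoky is next.

Request:
{"api": "carry_out", "payload": {
  "offset": [
    [-33.5, -3, -9],
    [-33.5, -4, -9],
    [-33.5, -5, -8],
    [-33.5, -5, -8],
    [-33.5, -6, -7],
    [-33, -7, -6],
    [-33, -8, -4],
    [-33, -8, -2]
  ],
  "angular": [
    [0.07, 0.003, -0.008],
    [0.07, 0.003, -0.008],
    [0.07, 0.003, -0.008],
    [0.07, 0.003, -0.008],
    [0.07, 0.003, -0.008],
    [0.07, 0.003, -0.008],
    [0.07, 0.003, -0.008],
    [0.07, 0.003, -0.008]
  ],
  "fingers": [90, 90, 90, 90, 90, 90, 90, 90]
}}

```text
time: 14.63
eef_pos: [489.6, -362.9, 168.1]
tool_rot: [2.114, 2.186, 0.147]
ft_force: [0.5, 0.2, 0.8]
grip_width: 76.7
```

Request:
{"api": "carry_out", "payload": {
  "offset": [
    [-33, -8, -1],
    [-33, -8, 0],
    [0, 0, 0],
    [0, 0, 0]
  ],
  "angular": [
    [0.07, 0.003, -0.008],
    [0.07, 0.003, -0.008],
    [0, 0, 0],
    [0, 0, 0]
  ],
  "fingers": [90, 90, 90, 90]
}}

```text
time: 14.97
eef_pos: [476.6, -428.7, 164.5]
tool_rot: [-2.163, -2.271, -0.004]
ft_force: [-0.0, -0.2, 0.7]
grip_width: 76.4
```

```bash
cat >> h.py <<'E'
def seg(tag,mask,L,h,u0=180,u1=400,v0=60,v1=330):
    c,p=load(tag); k=np.zeros_like(mask); k[v0:v1,u0:u1]=mask[v0:v1,u0:u1]
    k=cv2.morphologyEx(k,cv2.MORPH_CLOSE,np.ones((5,5))); k=cv2.morphologyEx(k,cv2.MORPH_OPEN,np.ones((3,3)))
    n,l,s,_=cv2.connectedComponentsWithStats(k); i=1+np.argmax(s[1:,4]); print('box',s[i])
    ys,xs=np.where(l==i); top=ys.min(); bot=ys.max()
    fu=xs[ys<=top+3].mean(); tu=xs[ys>=bot-1].mean()
    F=wz(c,p,fu,top,1); T=wz(c,p,tu,bot,h); d=(T-F)[:2]; l=np.hypot(*d); d/=l
    print('px foot',fu,top,'tip',tu,bot,'F',F.round(1),'T',T.round(1),'L',l.round(1),'of',L,'yaw',np.arctan2(d[1],d[0]).round(3)); return F[:2],d
E
python3 - <<'E'
from h import *
c,p=snap('w8')
hsv=cv2.cvtColor(c['image'],cv2.COLOR_BGR2HSV); H,S_,V=cv2.split(hsv)
b=c['image'].astype(int); m=((b[:,:,2]-b[:,:,0]>18)).astype(np.uint8)
F,d=seg('w8',m,100,16)
out=c['image'].copy(); out[m>0]=(0,255,0); cv2.imwrite('pics/w8m.png',np.hstack([c['image'][50:340,150:430],out[50:340,150:430]]))
E
```

```text
14.9667 [ 476.6 -428.7  164.5] [-2.163 -2.271 -0.004]
box [  180   129   184   185 11947]
px foot 246.04761904761904 129 tip 321.50847457627117 313 F [ 417.2 -466.3    1. ] T [ 603.2 -381.7   16. ] L 204.3 of 100 yaw 0.427
```

View pics/w8m.png

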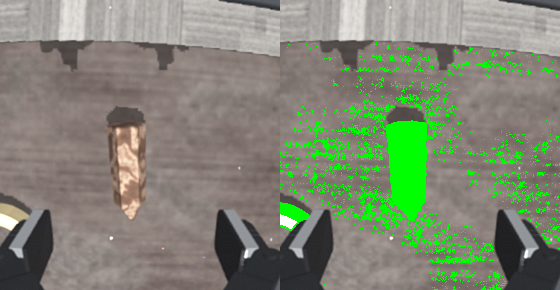

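Smoky is clear at foot (276,172) and tip (281,269), with a shadow behind the foot.

Run:
```python
from h import *
c,p=load('w8'); b=c['image'].astype(int); m=((b[:,:,2]-b[:,:,0]>32)).astype(np.uint8)
F,d=seg('w8',m,100,16,u0=240,u1=330,v0=150,v1=290)
q=tool(np.arctan2(d[1],d[0]))
plan([*(F+43*d),0],q,maxmm=37)
```

```text
box [ 257  174   39   96 2828]
px foot 283.37704918032784 174 tip 281.22222222222223 269 F [ 458.8 -429.4    1. ] T [ 551.4 -427.2   16. ] L 92.6 of 100 yaw 0.023
rows 5 turn/row [-0.0001, -0.0009, 0.0052]
[[-0.6, 5.0, 33.2], [-0.5, 5.0, 33.2], [-0.4, 5.0, 33.2], [-0.4, 5.0, 33.2], [-0.3, 5.0, 33.2]]
```

Request:
{"api": "carry_out", "payload": {
  "offset": [
    [-1, 8, 36],
    [0, 8, 36],
    [0, 8, 36],
    [0, 0, 36],
    [0, 0, 21],
    [0, 0, 0]
  ],
  "angular": [
    [0, 0, 0],
    [0, 0, 0],
    [0, 0, 0],
    [0, 0, 0],
    [0, 0, 0],
    [0, 0, 0]
  ],
  "fingers": [80, 80, 80, 80, 80, 80]
}}

```text
time: 15.52
eef_pos: [498.0, -422.5, -2.2]
tool_rot: [-2.156, -2.27, -0.004]
ft_force: [-1.0, 1.1, -1.0]
grip_width: 67.9
```

Request:
{"api": "carry_out", "payload": {
  "offset": [
    [0, 0, 0],
    [0, 0, 0],
    [0, 0, 0],
    [0, 0, 0],
    [0, 0, 0],
    [0, 0, 0]
  ],
  "angular": [
    [0, 0, 0],
    [0, 0, 0],
    [0, 0, 0],
    [0, 0, 0],
    [0, 0, 0],
    [0, 0, 0]
  ],
  "fingers": [0, 0, 0, 0, 0, 0]
}}

```text
time: 16.02
eef_pos: [503.4, -429.7, 9.8]
tool_rot: [2.158, 2.269, 0.003]
ft_force: [-0.0, 0.7, 7.1]
grip_width: 29.7
```

Request:
{"api": "carry_out", "payload": {
  "offset": [
    [0, 0, -15],
    [0, 0, -30],
    [0, 0, -35],
    [0, 0, -35],
    [0, 0, 0]
  ],
  "angular": [
    [0, 0, 0],
    [0, 0, 0],
    [0, 0, 0],
    [0, 0, 0],
    [0, 0, 0]
  ],
  "fingers": [0, 0, 0, 0, 0]
}}

```text
time: 16.43
eef_pos: [504.7, -431.5, 131.8]
tool_rot: [2.15, 2.26, 0.002]
ft_force: [1.7, -0.4, 1.0]
grip_width: 29.8
```

Run:
```python
from h import *
c,p=snap('w9'); b=c['image'].astype(int); m=((b[:,:,2]-b[:,:,0]>32)).astype(np.uint8)
k=np.zeros_like(m); k[150:330,245:325]=m[150:330,245:325]; k=cv2.morphologyEx(k,cv2.MORPH_OPEN,np.ones((5,5))); ys,xs=np.where(k); print(len(ys),ys.min(),[(r,xs[ys==r].min(),xs[ys==r].max()) for r in range(ys.min(),ys.max(),8)])
v=ys.min()
for h in(0,): print(inhand('w9',284,v,h),inhand('w9',284,v+10,16))
a=plan(tgt(-104,40,15,20,70,16),tool(YAW,.698),maxmm=34)
b=plan(tgt(-104,40,15,12,10,16),a[1],a)
print(a[0],b[0])
```

```text
16.4333 [ 504.7 -431.5  131.8] [2.15e+00 2.26e+00 2.00e-03]Traceback (most recent call last):
  File "<stdin>", line 3, in <module>
    return umr_minimum(a, axis, None, out, keepdims, initial, where)
ValueError: zero-size array to reduction operation minimum which has no identity
```

Run:
```python
from h import *
c,p=load('w9'); im=np.clip(c['image'][150:350,190:380].astype(float)*2,0,255).astype(np.uint8)
cv2.imwrite('pics/w9b.png',cv2.resize(im,None,fx=2.5,fy=2.5))
```

```text
(no output)
```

View pics/w9b.png

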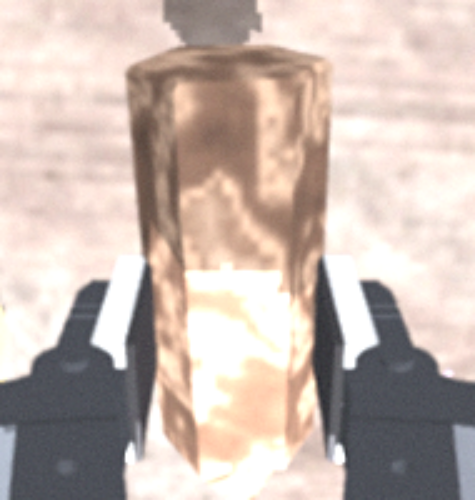

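Smoky is held straight, with its foot about 47 mm behind the TCP and its axis about 6 mm above it.

Run:
```python
from h import *
a=plan(tgt(-104,50,6,20,70,16),tool(YAW,.698),maxmm=36)
b=plan(tgt(-104,50,6,10,10,16),a[1],a)
print(a[0],b[0])
```

```text
rows 8 turn/row [-0.0855, -0.0023, 0.0104]
[[32.0, 14.1, -2.0], [32.2, 13.9, -0.9], [32.3, 13.6, 0.2], [32.4, 13.2, 1.3], [32.6, 12.7, 2.3], [32.7, 12.1, 3.3], [32.8, 11.4, 4.2], [33.0, 10.7, 5.1]]
rows 2 turn/row [0.0, 0.0, 0.0]
[[0.0, -5.0, 30.0], [0.0, -5.0, 30.0]]
[ 603.57239915 -169.04062526  142.76739499] [ 634.45532288 -170.06511736   90.37278231]
```

Request:
{"api": "carry_out", "payload": {
  "offset": [
    [32, 14, -6],
    [32, 14, -4],
    [32.5, 13.5, 0],
    [32.5, 13, 1],
    [32.5, 13, 3],
    [32.5, 12, 5],
    [33, 11.5, 7],
    [33, 11, 8]
  ],
  "angular": [
    [-0.0855, -0.002, 0.01],
    [-0.0855, -0.002, 0.01],
    [-0.0855, -0.002, 0.01],
    [-0.0855, -0.002, 0.01],
    [-0.0855, -0.002, 0.01],
    [-0.0855, -0.002, 0.01],
    [-0.0855, -0.002, 0.01],
    [-0.0855, -0.002, 0.01]
  ],
  "fingers": [0, 0, 0, 0, 0, 0, 0, 0]
}}

```text
time: 17.15
eef_pos: [603.6, -165.0, 136.7]
tool_rot: [1.854, 1.79, 0.655]
ft_force: [0.7, 0.5, -2.6]
grip_width: 29.5
```

Request:
{"api": "carry_out", "payload": {
  "offset": [
    [0, -3, 18],
    [0, -3, 18],
    [0, -2, 9],
    [0, 0, 0],
    [0, 0, 0]
  ],
  "angular": [
    [0, 0, 0],
    [0, 0, 0],
    [0, 0, 0],
    [0, 0, 0],
    [0, 0, 0]
  ],
  "fingers": [0, 0, 0, 0, 0]
}}

```text
time: 17.57
eef_pos: [626.3, -166.7, 96.5]
tool_rot: [1.856, 1.794, 0.652]
ft_force: [0.7, 0.3, -1.4]
grip_width: 29.9
```

```bash
python3 -c "
from h import *
where(-104,50,6,16)"
```

```text
tool-frame past seat: x 3.1  du 7.6  dn(above) 20.1 rot err [-0.013 -0.011 -0.004] F tool [ 0.3 -0.4  1.5] w 29.9 t 17.5667
```

Request:
{"api": "carry_out", "payload": {
  "offset": [
    [0, 2, 6],
    [0, 0, 6],
    [0, 0, 4],
    [0, 0, 0]
  ],
  "angular": [
    [-0.013, -0.01, -0.004],
    [0, 0, 0],
    [0, 0, 0],
    [0, 0, 0]
  ],
  "fingers": [0, 0, 0, 0]
}}

```text
time: 17.9
eef_pos: [638.7, -167.4, 86.5]
tool_rot: [1.842, 1.782, 0.651]
ft_force: [0.6, 0.0, -2.4]
grip_width: 29.6
```

```bash
python3 -c "
from h import *
where(-104,50,6,16); c,p=snap('w10')"
```

```text
tool-frame past seat: x 2.8  du 10.7  dn(above) 4.4 rot err [ 0.002 -0.001  0.   ] F tool [ 0.  -1.1  2.2] w 29.6 t 17.9
17.9 [ 638.7 -167.4   86.5] [1.842 1.782 0.651]
```

Request:
{"api": "carry_out", "payload": {
  "offset": [
    [0, -2, 0],
    [0, -2, 0],
    [0, -2, 0],
    [0, 0, 0]
  ],
  "angular": [
    [0, 0, 0],
    [0, 0, 0],
    [0, 0, 0],
    [0, 0, 0]
  ],
  "fingers": [0, 0, 0, 0]
}}

```text
time: 18.28
eef_pos: [633.4, -166.8, 82.6]
tool_rot: [1.841, 1.782, 0.651]
ft_force: [0.2, 0.7, -1.8]
grip_width: 29.9
```

```bash
python3 -c "
from h import *
where(-104,50,6,16)"
```

```text
tool-frame past seat: x 3.2  du 4.1  dn(above) 4.7 rot err [ 0.002 -0.001  0.   ] F tool [ 0.7 -1.   1.5] w 29.9 t 18.2833
```

Request:
{"api": "carry_out", "payload": {
  "offset": [
    [0, -2, 1],
    [0, -2, 1],
    [0, -2, 1],
    [0, 0, 0]
  ],
  "angular": [
    [0, 0, 0],
    [0, 0, 0],
    [0, 0, 0],
    [0, 0, 0]
  ],
  "fingers": [0, 0, 0, 0]
}}

```text
time: 18.62
eef_pos: [631.5, -166.9, 76.9]
tool_rot: [1.841, 1.781, 0.651]
ft_force: [0.9, 0.4, -0.7]
grip_width: 29.7
```

```bash
python3 -c "
from h import *
where(-104,50,6,16)"
```

```text
tool-frame past seat: x 3.0  du -1.0  dn(above) 1.6 rot err [ 0.003 -0.     0.   ] F tool [0.5 0.2 1.1] w 29.7 t 18.6167
```

Force along the panel is beginning to rise. I'll press on a little in both directions.

Request:
{"api": "carry_out", "payload": {
  "offset": [
    [0, -1.5, 1],
    [0, -1.5, 1.5],
    [0, 0, 1.5],
    [0, 0, 0]
  ],
  "angular": [
    [0, 0, 0],
    [0, 0, 0],
    [0, 0, 0],
    [0, 0, 0]
  ],
  "fingers": [0, 0, 0, 0]
}}

```text
time: 18.95
eef_pos: [633.3, -167.6, 74.5]
tool_rot: [1.837, 1.778, 0.653]
ft_force: [0.1, 0.2, 6.7]
grip_width: 30.0
```

```bash
python3 -c "
from h import *
where(-104,50,6,16)"
```

```text
tool-frame past seat: x 2.4  du -1.1  dn(above) -1.3 rot err [0.007 0.001 0.001] F tool [ 0.2  4.4 -5.1] w 30.0 t 18.95
```

Contact with both the seat and the panel, so I'll release.

Request:
{"api": "carry_out", "payload": {
  "offset": [
    [0, 0, 0],
    [0, 0, 0],
    [0, 0, 0],
    [0, 0, -20],
    [0, 0, -35],
    [0, 0, -35],
    [0, 0, -30],
    [0, 0, 0]
  ],
  "angular": [
    [0, 0, 0],
    [0, 0, 0],
    [0, 0, 0],
    [0, 0, 0],
    [0, 0, 0],
    [0, 0, 0],
    [0, 0, 0],
    [0, 0, 0]
  ],
  "fingers": [52, 52, 52, 52, 55, 55, 55, 55]
}}

```text
time: 19.62
eef_pos: [554.4, -165.5, 169.7]
tool_rot: [1.833, 1.776, 0.652]
ft_force: [2.2, -0.1, 1.2]
grip_width: 46.9
```

Run:
```python
from h import *
c,p=snap('w11')
t=ctrl.get_image('top'); A=t['image'][140:270,160:440]; B=c['image'][60:330,80:480]
out=np.zeros((270+265,570,3),np.uint8); out[:260,:560]=cv2.resize(A,(560,260),interpolation=cv2.INTER_CUBIC); out[265:535,:400]=B
cv2.imwrite('pics/m2.png',out)
a=plan([455,189,170],tool(-.055),maxmm=36)
```

```text
19.6167 [ 554.4 -165.5  169.7] [1.833 1.776 0.652]
rows 11 turn/row [0.0639, -0.0006, 0.0019]
[[31.8, -7.3, -6.9], [31.8, -7.8, -6.4], [31.8, -8.3, -6.0], [31.8, -8.7, -5.4], [31.8, -9.1, -4.9], [31.7, -9.5, -4.3], [31.7, -9.8, -3.7], [31.7, -10.1, -3.1], [31.7, -10.3, -2.5], [31.7, -10.5, -1.8], [31.6, -10.7, -1.1]]
```

View pics/m2.png

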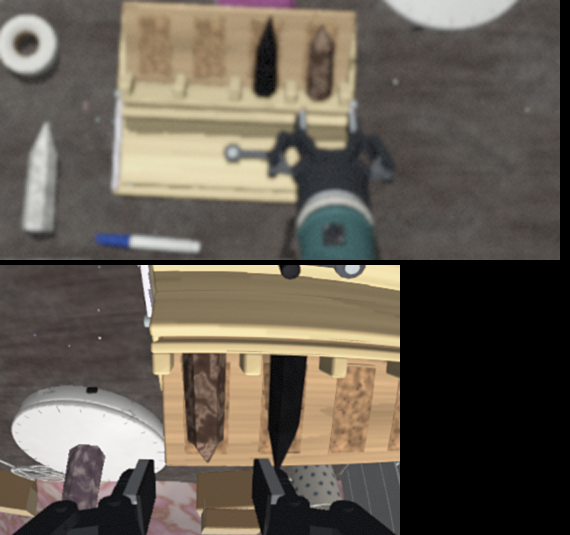

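Both are seated in bays 3 and 2. The clear point is unmoved and comes next.

Request:
{"api": "carry_out", "payload": {
  "offset": [
    [32, -7, -7],
    [32, -8, -7],
    [32, -8, -6],
    [32, -9, -6],
    [32, -9, -5],
    [32, -9, -4],
    [32, -10, -4],
    [32, -10, -3]
  ],
  "angular": [
    [0.064, 0, 0.002],
    [0.064, 0, 0.002],
    [0.064, 0, 0.002],
    [0.064, 0, 0.002],
    [0.064, 0, 0.002],
    [0.064, 0, 0.002],
    [0.064, 0, 0.002],
    [0.064, 0, 0.002]
  ],
  "fingers": [60, 90, 90, 90, 90, 90, 90, 90]
}}

```text
time: 20.38
eef_pos: [480.6, 96.6, 167.8]
tool_rot: [2.175, 2.077, 0.196]
ft_force: [0.8, 0.3, -0.6]
grip_width: 77.1
```

Request:
{"api": "carry_out", "payload": {
  "offset": [
    [32, -10, -2],
    [32, -11, -2],
    [32, -11, -1],
    [0, 0, 0],
    [0, 0, 0]
  ],
  "angular": [
    [0.064, 0, 0.002],
    [0.064, 0, 0.002],
    [0.06, 0, 0.002],
    [0, 0, 0],
    [0, 0, 0]
  ],
  "fingers": [90, 90, 90, 90, 90]
}}

```text
time: 20.8
eef_pos: [453.6, 193.5, 168.7]
tool_rot: [-2.271, -2.162, -0.002]
ft_force: [-0.2, -0.5, 1.1]
grip_width: 76.8
```

Run:
```python
from h import *
c,p=snap('w12')
hsv=cv2.cvtColor(c['image'],cv2.COLOR_BGR2HSV); _,S_,V=cv2.split(hsv)
m=((V>125)&(S_<60)).astype(np.uint8)
F,d=seg('w12',m,140,17,u0=215,u1=345,v0=130,v1=330)
k=m[130:330,215:345]
print([(r,(np.where(m[r,215:345])[0]+215)[[0,-1]].tolist() if m[r,215:345].any() else 0, int(m[r,215:345].sum())) for r in range(110,330,8)])
plan([*(F+55*d),0],tool(np.arctan2(d[1],d[0])),maxmm=37)
```

```text
20.8 [453.6 193.5 168.7] [-2.271e+00 -2.162e+00 -2.000e-03]
box [ 260  159   44  135 4611]
px foot 282.94736842105266 159 tip 280.5 293 F [421.6 194.8   1. ] T [557.6 185.3  17. ] L 136.3 of 140 yaw -0.07
[(110, [324, 328], 2), (118, 0, 0), (126, 0, 0), (134, 0, 0), (142, 0, 0), (150, 0, 0), (158, 0, 0), (166, [260, 303], 44), (174, [261, 303], 43), (182, [261, 303], 43), (190, [261, 302], 42), (198, [262, 302], 41), (206, [262, 302], 41), (214, [263, 301], 39), (222, [263, 301], 39), (230, [263, 300], 38), (238, [264, 300], 37), (246, [264, 300], 37), (254, [264, 299], 36), (262, [225, 296], 32), (270, [270, 293], 24), (278, [273, 289], 17), (286, [276, 285], 10), (294, [280, 280], 1), (302, 0, 0), (310, 0, 0), (318, 0, 0), (326, 0, 0)]
rows 5 turn/row [-0.0006, -0.001, 0.0037]
[[-0.2, 4.7, 33.8], [-0.2, 4.7, 33.8], [-0.1, 4.6, 33.8], [-0.1, 4.6, 33.8], [-0.0, 4.6, 33.8]]
```

Request:
{"api": "carry_out", "payload": {
  "offset": [
    [-0.5, 8, 36],
    [-0.5, 7, 36],
    [0, 7, 36],
    [0, 0, 36],
    [0, 0, 22],
    [0, 0, 0],
    [0, 0, 0]
  ],
  "angular": [
    [0, 0, 0.01],
    [0, 0, 0.01],
    [0, 0, 0],
    [0, 0, 0],
    [0, 0, 0],
    [0, 0, 0],
    [0, 0, 0]
  ],
  "fingers": [80, 80, 80, 80, 80, 80, 80]
}}

```text
time: 21.43
eef_pos: [474.7, 189.4, 3.9]
tool_rot: [-2.298, -2.133, -0.002]
ft_force: [0.4, 0.4, 1.1]
grip_width: 68.6
```

Request:
{"api": "carry_out", "payload": {
  "offset": [
    [0, 0, 0],
    [0, 0, 0],
    [0, 0, 0],
    [0, 0, 0],
    [0, 0, 0],
    [0, 0, 0]
  ],
  "angular": [
    [0, 0, 0],
    [0, 0, 0],
    [0, 0, 0],
    [0, 0, 0],
    [0, 0, 0],
    [0, 0, 0]
  ],
  "fingers": [0, 0, 0, 0, 0, 0]
}}

```text
time: 21.93
eef_pos: [478.2, 191.5, 8.8]
tool_rot: [-2.299, -2.138, -0.017]
ft_force: [-2.0, -0.1, 5.8]
grip_width: 33.6
```

Request:
{"api": "carry_out", "payload": {
  "offset": [
    [0, 0, 0],
    [0, 0, -10],
    [0, 0, -10],
    [0, 0, 0]
  ],
  "angular": [
    [0, 0, 0],
    [0, 0, 0],
    [0, 0, 0],
    [0, 0, 0]
  ],
  "fingers": [0, 0, 0, 0]
}}

```text
time: 22.27
eef_pos: [477.8, 191.3, 28.5]
tool_rot: [-2.299, -2.138, -0.016]
ft_force: [0.5, 0.5, -2.8]
grip_width: 33.6
```

Run:
```python
from h import *
print(ctrl.read_state()['ft_force'].round(1),ctrl.read_state()['grip_width'])
c,p=snap('w13')
hsv=cv2.cvtColor(c['image'],cv2.COLOR_BGR2HSV); _,S_,V=cv2.split(hsv)
m=((V>125)&(S_<60)).astype(np.uint8)
print([(r,(np.where(m[r,215:355])[0]+215)[[0,-1]].tolist() if m[r,215:355].any() else 0, int(m[r,215:355].sum())) for r in range(100,260,6)])
print([(r,int(V[r,278:290].mean())) for r in range(130,200,3)])
```

```text
[ 0.5  0.5 -2.8] 33.64926121586636
22.2667 [477.8 191.3  28.5] [-2.299 -2.138 -0.016]
[(100, 0, 0), (106, 0, 0), (112, 0, 0), (118, 0, 0), (124, 0, 0), (130, 0, 0), (136, 0, 0), (142, 0, 0), (148, [313, 319], 7), (154, [259, 318], 49), (160, [269, 318], 38), (166, [267, 318], 44), (172, [269, 326], 39), (178, [301, 326], 18), (184, [272, 326], 17), (190, [261, 325], 19), (196, [308, 325], 12), (202, [303, 324], 17), (208, [302, 324], 16), (214, [262, 324], 21), (220, [274, 324], 27), (226, [270, 323], 30), (232, [267, 314], 26), (238, [262, 316], 31), (244, [263, 315], 37), (250, [244, 313], 56), (256, [246, 312], 50)]
[(130, 52), (133, 53), (136, 53), (139, 53), (142, 79), (145, 99), (148, 102), (151, 134), (154, 136), (157, 129), (160, 128), (163, 124), (166, 121), (169, 119), (172, 120), (175, 118), (178, 115), (181, 121), (184, 126), (187, 116), (190, 112), (193, 110), (196, 113), (199, 115)]
```

The lift shows -2.8 N, so the clear point is held.

Request:
{"api": "carry_out", "payload": {
  "offset": [
    [0, 0, -30],
    [0, 0, -38],
    [0, 0, -38],
    [0, 0, 0]
  ],
  "angular": [
    [0, 0, 0],
    [0, 0, 0],
    [0, 0, 0],
    [0, 0, 0]
  ],
  "fingers": [0, 0, 0, 0]
}}

```text
time: 22.65
eef_pos: [480.8, 191.4, 140.6]
tool_rot: [2.298, 2.137, 0.032]
ft_force: [1.7, 0.2, -1.4]
grip_width: 34.1
```

Run:
```python
from h import *
s=ctrl.read_state();print(s['eef_pos'],s['grip_width'])
a=plan(tgt(106,62,8,20,70,17),tool(YAW,.698),maxmm=36)
print(a[0])
```

```text
[480.80551556 191.35015689 140.62579126] 34.14179622439623
rows 6 turn/row [-0.1136, 0.0003, -0.007]
[[-23.4, 25.0, -1.4], [-23.5, 24.9, 1.4], [-23.7, 24.4, 4.2], [-23.9, 23.6, 6.9], [-24.1, 22.5, 9.5], [-24.2, 21.1, 12.0]]
[620.36581463  40.51779793 149.71350648]
```

Request:
{"api": "carry_out", "payload": {
  "offset": [
    [-23.5, 25, -8],
    [-23.5, 25, -2],
    [-23.5, 24.5, 4],
    [-24, 23.5, 8],
    [-24, 22.5, 12],
    [-24, 21, 14],
    [0, 0, 0],
    [0, 0, 0]
  ],
  "angular": [
    [-0.1136, 0, -0.007],
    [-0.1136, 0, -0.007],
    [-0.1136, 0, -0.007],
    [-0.1136, 0, -0.007],
    [-0.1136, 0, -0.007],
    [-0.1136, 0, -0.007],
    [0, 0, 0],
    [0, 0, 0]
  ],
  "fingers": [0, 0, 0, 0, 0, 0, 0, 0]
}}

```text
time: 23.32
eef_pos: [615.2, 37.9, 140.3]
tool_rot: [1.857, 1.794, 0.622]
ft_force: [0.0, -0.3, -3.7]
grip_width: 33.7
```

```bash
python3 -c "
from h import *
where(104,62,8,17)"
```

```text
tool-frame past seat: x -0.8  du 10.1  dn(above) 66.1 rot err [-0.024  0.007  0.001] F tool [-0.3 -2.3  2.8] w 33.7 t 23.3167
```

Request:
{"api": "carry_out", "payload": {
  "offset": [
    [3, 3, 18],
    [0, 0, 18],
    [0, 0, 12],
    [0, 0, 6],
    [0, 0, 0],
    [0, 0, 0]
  ],
  "angular": [
    [-0.024, 0.007, 0],
    [0, 0, 0],
    [0, 0, 0],
    [0, 0, 0],
    [0, 0, 0],
    [0, 0, 0]
  ],
  "fingers": [0, 0, 0, 0, 0, 0]
}}

```text
time: 23.82
eef_pos: [654.8, 41.7, 104.8]
tool_rot: [1.834, 1.783, 0.655]
ft_force: [-0.6, 1.0, -2.6]
grip_width: 34.0
```

```bash
python3 -c "
from h import *
where(104,62,8,17); c,p=snap('w14'); cv2.imwrite('pics/w14c.png',cv2.resize(c['image'][0:350,120:460],None,fx=1.6,fy=1.6))"
```

```text
tool-frame past seat: x 4.4  du 17.5  dn(above) 13.5 rot err [ 0.007 -0.002  0.004] F tool [ 0.9 -2.1  1.6] w 34.0 t 23.8167
23.8167 [654.8  41.7 104.8] [1.834 1.783 0.655]
```

View pics/w14c.png

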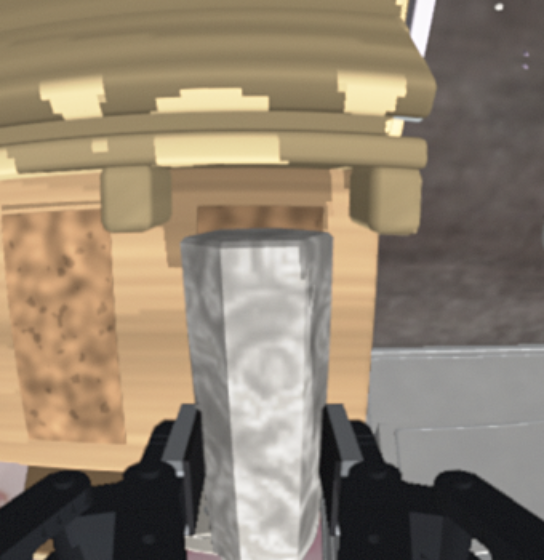

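The clear point is centred in bay 0 (centre 258 against 261 for the bay), with about 20 mm left to the seat.

Request:
{"api": "carry_out", "payload": {
  "offset": [
    [0, -4, 4],
    [0, -4, 3],
    [0, -4, 2],
    [0, -3, 0],
    [0, 0, 0],
    [0, 0, 0]
  ],
  "angular": [
    [0, 0, 0],
    [0, 0, 0],
    [0, 0, 0],
    [0, 0, 0],
    [0, 0, 0],
    [0, 0, 0]
  ],
  "fingers": [0, 0, 0, 0, 0, 0]
}}

```text
time: 24.37
eef_pos: [648.9, 41.2, 88.0]
tool_rot: [1.834, 1.782, 0.655]
ft_force: [-0.1, -0.6, -2.7]
grip_width: 33.8
```

```bash
python3 -c "
from h import *
where(104,62,8,17)"
```

```text
tool-frame past seat: x 3.6  du 2.2  dn(above) 4.4 rot err [ 0.008 -0.001  0.003] F tool [-0.6 -1.8  2.1] w 33.8 t 24.3667
```

Request:
{"api": "carry_out", "payload": {
  "offset": [
    [0, -2, 1],
    [0, -2, 1],
    [0, -2, 1],
    [0, 0, 0]
  ],
  "angular": [
    [0, 0, 0],
    [0, 0, 0],
    [0, 0, 0],
    [0, 0, 0]
  ],
  "fingers": [0, 0, 0, 0]
}}

```text
time: 24.7
eef_pos: [648.5, 41.1, 84.6]
tool_rot: [1.831, 1.778, 0.66]
ft_force: [2.4, -0.8, -0.0]
grip_width: 33.7
```

```bash
python3 -c "
from h import *
where(104,62,8,17)"
```

```text
tool-frame past seat: x 3.5  du -0.3  dn(above) 2.1 rot err [ 0.014 -0.001  0.003] F tool [-0.7  1.8  1.6] w 33.7 t 24.7
```

Seat contact. Now I'll press towards the panel.

Request:
{"api": "carry_out", "payload": {
  "offset": [
    [0, 0, 1.5],
    [0, 0, 1.5],
    [0, 0, 1.5],
    [0, 0, 0]
  ],
  "angular": [
    [0, 0, 0],
    [0, 0, 0],
    [0, 0, 0],
    [0, 0, 0]
  ],
  "fingers": [0, 0, 0, 0]
}}

```text
time: 25.03
eef_pos: [651.0, 41.1, 81.6]
tool_rot: [1.831, 1.779, 0.659]
ft_force: [-4.4, -0.9, 8.3]
grip_width: 34.2
```

```bash
python3 -c "
from h import *
where(104,62,8,17)"
```

```text
tool-frame past seat: x 3.6  du -0.4  dn(above) -1.9 rot err [ 0.012 -0.001  0.003] F tool [-1.   2.  -9.1] w 34.2 t 25.0333
```

Request:
{"api": "carry_out", "payload": {
  "offset": [
    [0, 0, 0],
    [0, 0, 0],
    [0, 0, 0],
    [0, 0, -20],
    [0, 0, -35],
    [0, 0, -35],
    [0, -20, -30],
    [0, -20, -20]
  ],
  "angular": [
    [0, 0, 0],
    [0, 0, 0],
    [0, 0, 0],
    [0, 0, 0],
    [0, 0, 0],
    [0, 0, 0],
    [0, 0, 0],
    [0, 0, 0]
  ],
  "fingers": [60, 60, 60, 60, 60, 60, 60, 60]
}}

```text
time: 25.7
eef_pos: [528.3, 44.9, 162.4]
tool_rot: [1.831, 1.779, 0.659]
ft_force: [-0.2, 0.5, 0.5]
grip_width: 51.2
```

Request:
{"api": "carry_out", "payload": {
  "offset": [
    [30, -20, -20],
    [38, 0, 0],
    [38, 0, 0],
    [38, 0, 0],
    [30, 0, 0],
    [0, 0, 0],
    [0, 0, 0]
  ],
  "angular": [
    [0, 0, 0],
    [0, 0, 0],
    [0, 0, 0],
    [0, 0, 0],
    [0, 0, 0],
    [0, 0, 0],
    [0, 0, 0]
  ],
  "fingers": [60, 60, 60, 60, 60, 60, 60]
}}

```text
time: 26.28
eef_pos: [504.5, 221.3, 160.1]
tool_rot: [1.832, 1.787, 0.653]
ft_force: [-0.4, -0.2, -0.6]
grip_width: 51.2
```

Run:
```python
from h import *
s=ctrl.read_state(); print(s['time'],s['eef_pos'].round(),s['grip_width'].round(1),s['ft_force'].round(1))
t=ctrl.get_image('top'); t2=ctrl.get_image('top'); print('frame diff',cv2.absdiff(t['image'],t2['image'])[130:270,160:440].mean())
b=t2['image'].astype(int); V=b.max(2); Sx=V-b.min(2)
ms=dict(clear=((V>100)&(Sx<35),(220,140,250,205),104),obs=((V<40),(275,140,305,200),-35),smoky=((V<125)&(V>25)&(Sx>15),(303,148,335,195),-104))
u=np.array([np.cos(.698),0,np.sin(.698)])
n=np.array([-np.sin(.698),0,np.cos(.698)]); 
for k,(m,(u0,v0,u1,v1),y) in ms.items():
    L=dict(clear=140,obs=110,smoky=100)[k]; off=dict(clear=17,obs=15.5,smoky=16)[k]
    kk=np.zeros(m.shape,np.uint8); kk[v0:v1,u0:u1]=m[v0:v1,u0:u1]
    q,l,st,ce=cv2.connectedComponentsWithStats(kk); i=1+np.argmax(st[1:,4]); 
    f=np.array([0,y,18])+u*24+n*(4+off); tip=f+u*L
    print(k,'box',st[i],'expect foot px',np.round(proj(t2,S(*f)),0),'tip px',np.round(proj(t2,S(*tip)),0))
# cam: dark knob, boss
for nme,p in dict(pivot=(-70,0,30),knob_locked=(-70,-50,49)).items():
    U,Vv=np.round(proj(t2,S(*p))).astype(int); print(nme,U,Vv,'V',V[Vv-1:Vv+2,U-1:U+2].mean().round())
```

```text
Traceback (most recent call last):
AttributeError: 'float' object has no attribute 'round'
```

Run:
```python
from h import *
t=ctrl.get_image('top'); t2=ctrl.get_image('top'); print('frame diff',cv2.absdiff(t['image'],t2['image'])[130:270,160:440].mean())
b=t2['image'].astype(int); V=b.max(2); Sx=V-b.min(2)
ms=dict(clear=((V>90)&(Sx<40),(222,140,252,205),104),obs=((V<45),(275,140,305,200),-35),smoky=((V<130)&(Sx>15),(303,148,335,195),-104))
u=np.array([np.cos(.698),0,np.sin(.698)]); n=np.array([-np.sin(.698),0,np.cos(.698)])
for k,(m,(u0,v0,u1,v1),y) in ms.items():
    L,off=dict(clear=(140,17),obs=(110,15.5),smoky=(100,16))[k]
    kk=np.zeros(m.shape,np.uint8); kk[v0:v1,u0:u1]=m[v0:v1,u0:u1]
    q,l,st,ce=cv2.connectedComponentsWithStats(kk); i=1+np.argmax(st[1:,4])
    f=np.array([0,y,18])+u*24+n*(4+off); tip=f+u*L
    ys,xs=np.where(l==i); F=(xs[ys>=ys.max()-2].mean(),ys.max()); T=(xs[ys<=ys.min()+1].mean(),ys.min())
    print(k,st[i,4],'foot',np.round(F,1),'tip',np.round(T,1),'expect',np.round(proj(t2,S(*f)),1),np.round(proj(t2,S(*tip)),1))
for nme,p in dict(pivot=(-70,0,30),knob=(-70,-50,49)).items():
    U,W=np.round(proj(t2,S(*p))).astype(int); print(nme,U,W); print(V[W-8:W+9:2,U-8:U+9:2])
z=np.load('top0.npy',allow_pickle=True).item()['image']
for nm,(a,c,d,e) in dict(roll=(155,145,192,182),marker=(203,252,265,272),palm=(312,250,346,280)).items(): print(nm,'diff vs start',cv2.absdiff(z,t2['image'])[c:e,a:d].mean().round(1))
```

```text
frame diff 1.768486394557823
clear 758 foot [236.5 187. ] tip [238.4 140. ] expect [237.3 184.7] [236.2 135.1]
obs 262 foot [291.9 187. ] tip [294.5 153. ] expect [291.7 186.7] [294.  148.4]
smoky 408 foot [319.4 189. ] tip [320.2 153. ] expect [318.8 187.9] [322.2 153.3]
pivot 277 216
[[196 196 196 195 191 184 164 162 161]
 [217 216 215 208 206 212 212 210 210]
 [224 216 188 152 153 190 217 222 222]
 [225 201 140 171 168 136 176 186 189]
 [219 186 145 195 188 130 113 111 115]
 [222 201 134 155 146 115 116 114 115]
 [231 222 170 123 119 154 200 203 204]
 [231 230 216 205 205 213 228 230 230]
 [230 230 230 230 231 230 230 229 229]]
knob 296 217
[[192 192 192 191 193 187 166 162 162]
 [218 216 217 216 217 217 212 212 211]
 [214 214 216 211 202 217 221 222 221]
 [147 148 150 131 121 189 221 224 224]
 [110 112 103  65  65 172 217 221 221]
 [160 145 126 105 106 189 218 220 220]
 [225 214 205 176 149 183 225 227 227]
 [231 230 230 212 176 204 228 229 230]
 [230 229 229 227 217 224 229 229 230]]
roll diff vs start 3.3
marker diff vs start 3.1
palm diff vs start 3.5
```

All measurements agree with the expected poses: feet and tips are within a few pixels, the cam is locked and the bystanders haven't moved. Handing in.

```bash
python3 -c "
from rig import ctrl
print(ctrl.read_state()['joint_vel'].round(3)); print(ctrl.finish_job())"
```

```text
[-0.028 -0.015  0.005 -0.001 -0.003  0.002]
the job is handed in; nothing more can be done
None
```

The stand is set up and the three crystal points on the desk are in their bays. I handed the job in at about 26 s; `finish_job` gives no verdict.

- **Stand:** I swung the prop over, pushed the ledge home and turned the cam to its locked position. Each move ended with clear resistance at the stop.
- **Crystals:** obsidian is in bay 2, smoky in bay 3 and clear in bay 0, each lowered until it touched both the seat and the panel. No amethyst lay on the desk; the purple cluster standing on the plate was left alone as decor.

**Last checks (top camera):**
- The feet came out within about 2 px (roughly 5 mm) of where they belong.
- The smoky tip was within 2 px. The clear and obsidian tips read about 5 px short, which I put down to the thin tips blurring.
- The cam knob sat level with its pivot, pointing to the right, so it is locked.
- The label roll, marker and palm stone looked unchanged from the start.
- The gripper was clear of everything.

**Disagreements:**
- The top and wrist cameras differed by about 4–6 mm on the crystals' foot positions.
- The grip widths read 4–6 mm under the stated widths, and the first obsidian grip was opened and redone lower.

The final prop and ledge positions rest on those force stops and an earlier picture of the prop; I did not measure them again at the end.

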